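# Work a drilled lug round a cranked bar to its weld stop

### The job

Pick up the bright aluminium lug with the large bore, slide it onto the free end of the cranked bar in the jig, and work it along the bar and round both bends until it is fully home against the brass stop; then let go, leaving it square on the bar with its foot down between the two cheeks. Every bar is bent a little differently, so feel your way and never force it: the bar and bore must not be scored by binding or by ramming the stop. Leave the other things on the table where they lie.

Things in the scene. Friction and masses are not known exactly. Their poses are not given: they have to be found in the camera images.
- lug: Loose aluminium lug, 60 to 130 g, standing on its foot beside the copper-coloured one: a drilled block 20 mm long (x, along the bore), 34 mm wide (y, flat sides to grip), from 6 to 46 mm high, on a foot 20 x 44 x 6 mm. Through bore 19 mm along x, chamfered, its axis 27 mm above the underside; either end may lead. Origin: centre of the foot's underside, z up.
- bore (a point): Centre of the lug's bore, 27 mm above the foot's underside; axes as the lug's.
- jig: Fixed jig: blue base plate 170 x 250 x 12 mm with brass stop, two cheeks, V-block and closed toggle clamp (these 90 mm and more behind the stop, up to 146 mm high). Origin on the table under the stop's face; y runs along the clamped straight of the bar, towards the clamp. Lug contact with jig and bar together must stay under 25 N.
- bar: Fixed stiff bright bar, 16 mm round, level, centre line 100 mm above the table. Origin on the stop face, x along the last straight towards it. From the free end, seen from above: straight, bend left 33-47 deg, straight 29-61 mm, bend left 33-47 deg, straight 40-110 mm, stop. Bend radius 90 mm, slight kinks. Where the bends lie is not measured. Lug contact on it (all points added) stays under 15 N.
- stop (a point): Where the bar's centre line meets the face of the brass stop plate (30 mm wide), 100 mm above the table; axes as the jig's. Home: leading face of the lug on this plate, bore centre at y = -10 mm. The two steel cheeks, 52 mm apart and 77 mm high, reach to 23 mm before the stop; the lug's foot passes between them with 4 mm to spare each side.
- bar_end (a point): Centre line of the bar at its free end (rounded, reaching 8 mm beyond this point). x runs along the free straight, 48 to 72 mm long, towards the first bend; z up. A lug turned over about 0.1 rad from the bar's direction binds with both ends of its bore.
- small_lug: Loose copper-coloured lug of the same shape with a 9 mm bore that does not fit; leave alone. Origin as the lug's.
- blank: Loose plain steel block 50 x 30 x 25 mm; leave alone. Origin: centre of its underside.
- hammer: Loose hammer with wooden handle, lying along its x; leave alone.
- wrench: Loose steel wrench, lying along its x; leave alone.
- wire_brush: Loose brush, lying along its x; leave alone.
- disc: Loose reddish grinding disc, 115 mm across, 6 mm thick; leave alone. Origin: centre of its underside.
Mind the look-alikes: they are no part of the job. What is shaped like the lug but blue or turquoise is not meant.

How it is judged:
By the outcome, as a careful person would: the job done as asked, in the order asked, and still so for the second after the job is handed in, with the robot touching nothing.
It also fails if it takes over 72 s, if anything falls off the work surface, if the arm or the gripper's body presses on something with over 40 N, if the wrist force passes 120 N, or if a joint passes its speed limit or range.

### The arm

A 6-joint arm with a two-finger parallel gripper is mounted at the origin on the work surface. World frame = base frame: x ahead of the robot, y to its left, z up, the work surface at z = 0. Lengths are in m, angles in rad, forces in N, time in s.
With the tool pointing down it reaches from about 0.375 to 0.975 m from the base axis. Payload 3.8 kg.
Tool frame: the origin (TCP) lies where the fingers leave the gripper's body, on its centre line; the fingertips stand 73 mm ahead of it and the grasp point (between the pads) lies 54 mm ahead of it; z points along the fingers, y is the line along which they close (so a half turn about z gives the same grasp; the last joint's range is limited). The gripper opens to 85 mm and grips with 20 to 120 N. Pads are 22 mm wide; open, the fingers measure 114 mm over their backs; the gripper's body (76 mm by 85 mm) begins 54 mm behind the grasp point. The pads swing forward as they close: fully open they stand 13 mm farther back than shut.
Start: joints at [-1.367, 0.264, 1.604, -0, 1.274, -0.037], TCP at [0.161, -0.656, 0.304] pointing down, gripper open.
Joint ranges: [-2.63, 2.63], [-0.94, 2.18], [0.31, 2.57], [-1.31, 4.45], [0, 2.66], [-2.55, 2.55]. Speed limits (rad/s): [2.57, 2.57, 3.14, 3.14, 3.14, 3.14].

### API

Orientations are given as a rotation vector (axis times angle).
In Python, from rig import bot, viewer, finish_job gives the robot as it stands.
- The arm moves only by the tool move_arm, never from a script. Its arguments are lists of equal length, an entry for each row: "delta_rot": the turn, a rotation vector about the tool's x, y, z in degrees, a list of three; "translation": the shift along the tool's x, y, z in cm, a list of three; "hand": the opening in per cent of the stroke, from 0 (shut) to 100 (fully open). A call has exactly 8 rows; each row is the pose to reach, as a shift and turn from the pose commanded when the call began, along the tool's axes at that moment; what a row does not reach only later rows make up. A row lasts 1/12 s, in which the tool goes at most 41.7 mm and 7.16 degrees, less where a joint would pass 70% of its speed; a pose out of reach is approached as far as the arm can. A call with a gripper value outside its range is refused whole. The fingers move at their own pace and stop on an object; "grip_force" is the grip in N (left out, the last holds). Time passes only in rows, so rows that repeat a pose let the fingers close, or fill a call up. It gives the time, the measured TCP pose, the force, the opening and the grip force at its end, in the units of the state.
- bot.sense(): the state, without advancing time (a new reading comes with each control period).
- viewer.capture(name): name is "scene" or "side" or "wrist"; returns (picture, depth): 400x640x3 uint8, red, green, blue; 400x640 float32, m along the optical axis (not along the pixel's ray), 0 where there is no reading.
- viewer.get_calibration(name): a dict with "intrinsics" (3x3 intrinsics, pixels), "camera_from_world" (4x4, takes a point from world to camera coordinates). Camera axes: x right, y up, looking along -z (the intrinsics and any distortion apply to the point x, -y, -z); pixel columns grow to the right and rows downward; lengths in m; the calibration is good to about 2 mm. A picture is of the moment at which its call begins: read the wrist's pose just before it. get_calibration takes no time and is no camera call; for the wrist camera it gives the pose at the moment of the call.
- finish_job(): hands the job in; it is judged then, once.
The state is a dict: "t": time; "q": joint angles; "joint_vel": joint speeds; "joint_efforts": joint torques, N m; "ee_pos": TCP position; "ee_rot": TCP orientation; "contact_force": force on the tool from outside, world axes, zero at the start; "moment": the same for the moment, N m; "finger_gap": opening from 0.0 (shut) to 1.0 (fully open); "grasp_force": force on a finger pad.
Only numpy, scipy, OpenCV 4.12 (cv2) and the standard library are available. Lean on these libraries where they do the work, as an engineer would, in place of code of your own. Each camera call takes 0.05 s, during which the arm holds its last target. There are 200 camera calls.

## Working session

There is one attempt and no reset: what is moved stays moved. The work goes in short steps, Python scripts to look and compute and a tool call to move; the robot and the scene stay as the last step left them, time stands still between calls to the robot, and variables do not carry over. Pictures are saved under pics/ and viewed, at most 10 in all, crops included, and the job is handed in when it is done.

Besides the shell and the picture viewer there is one more tool, called after "Emit:" by a JSON object that holds its "api" and its "payload", one argument or row to a line. move_arm: Moves the arm, as the interface text tells. Its arguments: {"type":"object","properties":{"delta_rot":{"type":"array"},"translation":{"type":"array"},"hand":{"type":"array"},"grip_force":{"type":"number"}},"required":["delta_rot","translation","hand"]}

```bash
ls; mkdir -p pics
cat > h.py <<'E'
import numpy as np,cv2
from rig import bot,viewer,finish_job
from scipy.spatial.transform import Rotation as R
def cloud(name):
    p,d=viewer.capture(name); c=viewer.get_calibration(name)
    K=np.array(c["intrinsics"]);T=np.linalg.inv(np.array(c["camera_from_world"]))
    v,u=np.mgrid[:400,:640]; x=(u-K[0,2])/K[0,0]*d; y=(v-K[1,2])/K[1,1]*d
    P=np.stack([x,-y,-d,np.ones_like(d)],-1)@T.T
    P=P[...,:3]; P[d<=0]=np.nan
    return p,d,P
def st():
    s=bot.sense(); print({k:np.round(s[k],4) for k in ("t","q","ee_pos","ee_rot","contact_force","moment","finger_gap","grasp_force")}); return s
E
python3 - <<'E'
from h import *
st()
for n in("scene","side"):
    p,d,P=cloud(n); np.savez(f"{n}.npz",p=p,P=P); print(n,viewer.get_calibration(n))
    cv2.imwrite(f"pics/{n}0.png",p[...,::-1])
a=cv2.imread("pics/scene0.png");b=cv2.imread("pics/side0.png")
E
```

```text
pics
{'t': np.float64(0.0), 'q': array([-1.3669,  0.2648,  1.6054,  0.    ,  1.2737, -0.0369]), 'ee_pos': array([ 0.1609, -0.655 ,  0.3025]), 'ee_rot': array([-3.1166e+00, -3.7710e-01,  3.0000e-04]), 'contact_force': array([-0.8385,  0.2964,  0.1674]), 'moment': array([0.0204, 0.033 , 0.0444]), 'finger_gap': np.float64(1.0016), 'grasp_force': np.float64(0.0)}
scene {'intrinsics': array([[426.59125434,   0.        , 313.76235754],
       [  0.        , 426.59125434, 205.29820513],
       [  0.        ,   0.        ,   1.        ]]), 'camera_from_world': array([[-0.32303263,  0.94628185,  0.01416266,  0.17898178],
       [-0.53079463, -0.19354662,  0.8251041 ,  0.19766131],
       [ 0.78352216,  0.25901809,  0.5648032 , -1.67747502],
       [ 0.        ,  0.        ,  0.        ,  1.        ]])}
side {'intrinsics': array([[402.48406812,   0.        , 316.82369904],
       [  0.        , 402.48406812, 201.93699786],
       [  0.        ,   0.        ,   1.        ]]), 'camera_from_world': array([[-0.75310577, -0.65786818,  0.0064157 ,  0.39716622],
       [ 0.50072462, -0.5668331 ,  0.65419805, -0.31085569],
       [-0.42673945,  0.49589282,  0.75629607, -1.08399326],
       [ 0.        ,  0.        ,  0.        ,  1.        ]])}
```

View pics/scene0.png

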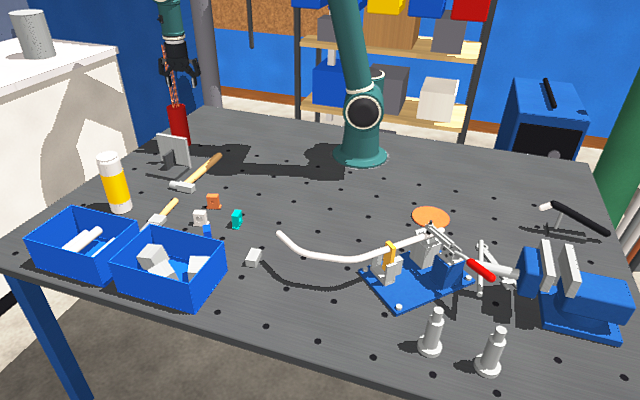

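View pics/side0.png

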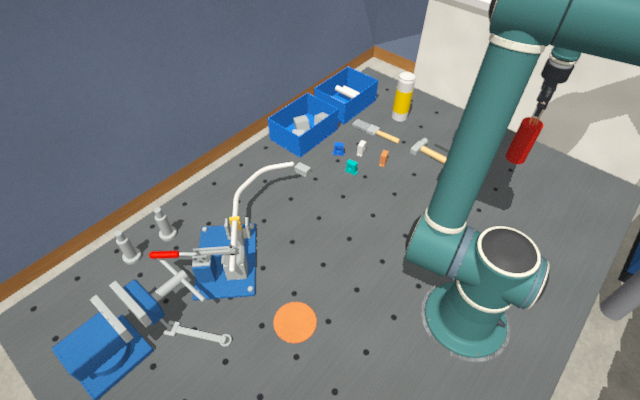

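The scene picture shows the lug candidates: bright aluminium (200,217), copper small_lug (213,201), turquoise (237,218), blue (207,231), and steel blank (253,257). By the description I choose (200,217). In the side picture it is at (361,148). The bar runs from (280,235) to the stop at about (388,262).

Run:
```python
from h import *
S=np.load("scene.npz");D=np.load("side.npz")
def show(z,u0,u1,v0,v1,k):
    return cv2.resize(z["p"][v0:v1,u0:u1,::-1],None,fx=k,fy=k,interpolation=cv2.INTER_CUBIC)
a=show(S,180,260,190,240,5); b=show(D,325,405,125,175,5)
c=show(S,270,450,210,310,4.44)[:320,:800]
d=np.zeros((250+c.shape[0],800,3),np.uint8); d[:250,:400]=a; d[:250,400:]=b; d[250:250+c.shape[0],:c.shape[1]]=c
cv2.imwrite("pics/crop1.png",d[:600])
for z,n,(u,v) in((S,"scene",(200,217)),(D,"side",(361,148))):
    print(n,z["P"][v-3:v+4:3,u-3:u+4:3].round(3).tolist())
# height maps: lug region & bar
for z,n,(u,v) in((S,"scene",(200,217)),(D,"side",(361,148))):
    P=z["P"];p=z["p"].astype(int); c0=P[v,u]
    m=(np.linalg.norm(P[...,:2]-c0[:2],axis=-1)<.045)&(P[...,2]>.012)&(p.max(-1)-p.min(-1)<30)
    Q=P[m]; 
    for lo,hi in((.012,.038),(.04,.055)):
        q=Q[(Q[:,2]>lo)&(Q[:,2]<hi)]
        if len(q)>4: print(n,lo,len(q),q.mean(0).round(4),cv2.minAreaRect(q[:,:2].astype(np.float32)*1000), q[:,2].max())
```

```text
scene [[[0.616, -0.343, 0.045], [0.614, -0.335, 0.046], [0.611, -0.326, 0.046]], [[0.605, -0.353, 0.024], [0.578, -0.363, 0.003], [0.612, -0.327, 0.035]], [[0.614, -0.348, 0.021], [0.611, -0.34, 0.021], [0.615, -0.327, 0.027]]]
side [[[0.61, -0.322, 0.047], [0.603, -0.332, 0.044], [0.604, -0.353, 0.03]], [[0.607, -0.32, 0.035], [0.597, -0.324, 0.039], [0.602, -0.353, 0.017]], [[0.609, -0.326, 0.016], [0.595, -0.325, 0.024], [0.604, -0.359, -0.004]]]
scene 0.012 53 [ 0.61   -0.3442  0.0237] ((606.3161010742188, -342.63629150390625), (20.082109451293945, 36.30717468261719), 23.35961151123047) 0.0377826274460914
scene 0.04 50 [ 0.6083 -0.3453  0.0458] ((605.427734375, -343.155029296875), (22.18114471435547, 34.380611419677734), 23.525453567504883) 0.04882761786456302
side 0.012 42 [ 0.6034 -0.3322  0.026 ] ((601.1486206054688, -336.1033630371094), (39.42667770385742, 18.146814346313477), 70.79328918457031) 0.037909835572772166
side 0.04 45 [ 0.607  -0.3377  0.0467] ((607.2211303710938, -338.6392517089844), (20.233600616455078, 36.96892547607422), 17.23248291015625) 0.05183043167061396
```

View pics/crop1.png

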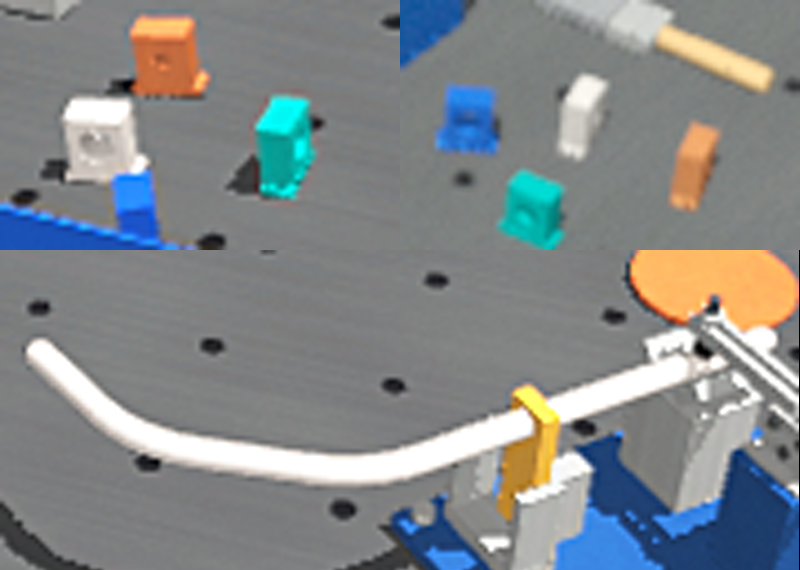

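The crop confirms the aluminium lug with the large bore, the copper one behind it, and the turquoise and blue copies apart. The bar and brass stop are clear in it too. Next I fit the bar.

```bash
cat > barfit.py <<'E'
from h import *
from scipy.optimize import least_squares
def center(p,n=60):
    # p: ex,ey,heading,L1,a1,L2,a2,L3 ; start at free end, left bends R=90
    x,y,h,L1,a1,L2,a2,L3=p
    pts=[];pos=np.array([x,y]);
    def line(L):
        nonlocal pos
        for s in np.linspace(0,L,n): pts.append([*(pos+s*np.array([np.cos(h),np.sin(h)])),h])
        pos=pos+L*np.array([np.cos(h),np.sin(h)])
    def arc(a):
        nonlocal pos,h
        c=pos+.09*np.array([-np.sin(h),np.cos(h)])
        for t in np.linspace(0,a,n): pts.append([*(c+.09*np.array([np.sin(h+t),-np.cos(h+t)])),h+t])
        pos=c+.09*np.array([np.sin(h+a),-np.cos(h+a)]);h=h+a
    line(L1);arc(a1);line(L2);arc(a2);line(L3)
    return np.array(pts)
def bary(p,stop):
    pass
E
python3 - <<'E'
from h import *
S=np.load("scene.npz");D=np.load("side.npz")
for z,n,(u0,u1,v0,v1) in((S,"scene",(265,440,215,290)),(D,"side",(215,320,155,290))):
    P=z["P"][v0:v1,u0:u1];p=z["p"][v0:v1,u0:u1].astype(int)
    sat=p.max(-1)-p.min(-1)
    y=(p[...,0]>150)&(sat>80)&(p[...,0]-p[...,2]>80)&(P[...,2]>.03)
    print(n,"stop n",y.sum(),P[y].mean(0).round(4),P[y].min(0).round(3),P[y].max(0).round(3),cv2.minAreaRect(P[y][:,:2].astype(np.float32)*1000))
    m=(sat<40)&(p.max(-1)>110)&(P[...,2]>.085)&(P[...,2]<.115)
    Q=P[m]; np.save(f"bar_{n}.npy",Q); print(len(Q)); o=np.argsort(Q[:,1]); print(Q[o][::max(1,len(Q)//25)].round(3).tolist())
E
```

```text
scene stop n 205 [0.6486 0.2302 0.0854] [0.556 0.214 0.032] [0.683 0.307 0.146] ((611.0060424804688, 253.84451293945312), (35.077842712402344, 150.18197631835938), 56.65241241455078)
1231
[[0.689, -0.058, 0.104], [0.704, -0.035, 0.105], [0.71, -0.013, 0.109], [0.734, 0.006, 0.098], [0.74, 0.027, 0.096], [0.74, 0.045, 0.105], [0.736, 0.064, 0.107], [0.737, 0.082, 0.107], [0.729, 0.099, 0.109], [0.73, 0.117, 0.109], [0.732, 0.135, 0.103], [0.722, 0.152, 0.106], [0.713, 0.167, 0.103], [0.703, 0.181, 0.108], [0.686, 0.194, 0.108], [0.67, 0.208, 0.106], [0.646, 0.223, 0.107], [0.627, 0.25, 0.109], [0.616, 0.265, 0.111], [0.603, 0.279, 0.105], [0.556, 0.288, 0.105], [0.582, 0.297, 0.104], [0.588, 0.304, 0.091], [0.596, 0.313, 0.102], [0.582, 0.324, 0.105], [0.621, 0.344, 0.096]]
side stop n 78 [0.6408 0.2307 0.1008] [0.631 0.218 0.064] [0.659 0.245 0.115] ((644.3458251953125, 230.83657836914062), (29.120849609375, 12.601936340332031), 45.46999740600586)
938
[[0.682, -0.057, 0.105], [0.698, -0.031, 0.109], [0.707, -0.012, 0.107], [0.717, 0.01, 0.108], [0.729, 0.035, 0.105], [0.73, 0.06, 0.105], [0.728, 0.087, 0.108], [0.725, 0.112, 0.099], [0.716, 0.136, 0.102], [0.718, 0.162, 0.107], [0.703, 0.184, 0.105], [0.664, 0.202, 0.106], [0.651, 0.221, 0.11], [0.627, 0.25, 0.108], [0.608, 0.266, 0.112], [0.554, 0.279, 0.104], [0.555, 0.287, 0.107], [0.561, 0.294, 0.099], [0.534, 0.303, 0.107], [0.55, 0.311, 0.1], [0.546, 0.317, 0.106], [0.546, 0.324, 0.109], [0.563, 0.331, 0.105], [0.572, 0.336, 0.107], [0.552, 0.342, 0.1], [0.521, 0.347, 0.099]]
```

```bash
cat >> barfit.py <<'E'
D2=np.deg2rad
p0=[.685,-.06,D2(55),.06,D2(40),.045,D2(40),.08]
def fit(clouds,p0=p0,lam=None,dofs=True):
    # clouds: list of Nx3 ; free per-cloud xyz offsets (first-cloud prior 2 mm each)
    k=len(clouds)
    def res(q):
        C=center(np.r_[q[:7],.14]); out=[]
        for i,Q in enumerate(clouds):
            o=q[7+3*i:10+3*i]; X=Q-o
            d=X[:,None,:2]-C[None,:,:2]; j=np.argmin((d**2).sum(-1),1); h=C[j,2]
            dd=X[:,:2]-C[j,:2]; lat=-np.sin(h)*dd[:,0]+np.cos(h)*dd[:,1]
            al=np.cos(h)*dd[:,0]+np.sin(h)*dd[:,1]; al=np.where(j==0,np.minimum(al,0),0)
            out.append((np.sqrt(lat**2+(X[:,2]-.1)**2+al**2)-.008)/.002)
        out.append(q[7:]/.0015*3)
        out.append([ (q[3]-.06)/.006,(q[4]-D2(40))/D2(4),(q[5]-.045)/.01,(q[6]-D2(40))/D2(4)])
        return np.concatenate(out)
    r=least_squares(res,np.r_[p0[:7],np.zeros(3*k)],loss="soft_l1",x_scale=.01)
    return r
def rep(q):
    p=np.array(q[:7]).copy();print("end",p[:2].round(4),"hd",np.rad2deg(p[2]).round(1),"L1",p[3].round(4),"a1",np.rad2deg(p[4]).round(1),"L2",p[5].round(4),"a2",np.rad2deg(p[6]).round(1),"off",q[7:].round(4))
E
python3 - <<'E'
from barfit import *
cl=[]
for n in("scene","side"):
    Q=np.load(f"bar_{n}.npy"); C=center(p0); 
    m=(Q[:,1]<.215)&(Q[:,0]>.655)|((Q[:,1]<.26)&(Q[:,0]+Q[:,1]>.86)&(Q[:,0]+Q[:,1]<.90)); cl.append(Q[m])
for c in ([cl[0]],[cl[1]],cl):
    r=fit(c); rep(r.x); n=sum(map(len,c)); print(n,"rms mm",np.sqrt(np.mean(np.sort(np.abs(r.fun[:n]))[:int(.9*n)]**2))*2)
np.save("p.npy",r.x)
C=center(np.r_[r.x[:7],.14]);print(C[::30].round(3).tolist())
s=bot.sense();print(R.from_rotvec(s["ee_rot"]).as_matrix().round(3))
print(viewer.get_calibration("wrist")["camera_from_world"].round(3),)
E
```

```text
end [ 0.686  -0.0512] hd 55.2 L1 0.0591 a1 42.6 L2 0.0624 a2 38.5 off [-0.      0.      0.0008]
866 rms mm 1.0062673984170054
end [ 0.6863 -0.0491] hd 54.8 L1 0.0602 a1 43.5 L2 0.0606 a2 37.7 off [-0.      0.      0.0013]
505 rms mm 1.3058106782599908
end [ 0.686  -0.0504] hd 54.9 L1 0.0595 a1 43.0 L2 0.062 a2 38.2 off [-0.0005 -0.0009  0.0008  0.0005  0.0009  0.0013]
1371 rms mm 1.112256564489568
[[0.686, -0.05, 0.959], [0.703, -0.026, 0.959], [0.72, -0.002, 0.959], [0.734, 0.029, 1.34], [0.736, 0.062, 1.709], [0.731, 0.094, 1.709], [0.727, 0.124, 1.709], [0.718, 0.153, 2.048], [0.7, 0.176, 2.376], [0.649, 0.226, 2.376]]
[[ 0.971  0.239 -0.   ]
 [ 0.239 -0.971  0.002]
 [ 0.    -0.002 -1.   ]]
[[ 0.239 -0.971 -0.002 -0.673]
 [ 0.937  0.231 -0.261  0.034]
 [ 0.254  0.06   0.965 -0.379]
 [ 0.     0.     0.     1.   ]]
```

Emit:
{"api": "move_arm", "payload": {
  "delta_rot": [
    [0, 0, -1],
    [0, 0, -2],
    [0, 0, -3],
    [0, 0, -4],
    [0, 0, -5],
    [0, 0, -6],
    [0, 0, -6.2],
    [0, 0, -6.2]
  ],
  "translation": [
    [3.8, -1.5, 0],
    [7.6, -3, 0],
    [11.4, -4.5, 0],
    [15.2, -6, 0],
    [19, -7.5, 0],
    [22.8, -9, 0],
    [26.6, -10.5, 0],
    [30.4, -12, 0]
  ],
  "hand": [100, 100, 100, 100, 100, 100, 100, 100]
}}

```text
t: 0.77
ee_pos: [0.4287, -0.4649, 0.3034]
ee_rot: [-3.093, -0.545, 0.001]
contact_force: [0.2, -0.1, 1.0]
finger_gap: 0.998
grasp_force: 0.0
```

Emit:
{"api": "move_arm", "payload": {
  "delta_rot": [
    [0, 0, 0],
    [0, 0, 0],
    [0, 0, 0],
    [0, 0, 0],
    [0, 0, 0],
    [0, 0, 0],
    [0, 0, 0],
    [0, 0, 0]
  ],
  "translation": [
    [3.5, -1, 1],
    [7, -2, 2],
    [10.5, -3, 3],
    [14, -4, 4],
    [17.5, -5, 5],
    [20, -5.5, 5.5],
    [21, -5.7, 5.5],
    [21, -5.7, 5.5]
  ],
  "hand": [100, 100, 100, 90, 80, 70, 70, 70]
}}

```text
t: 1.43
ee_pos: [0.6068, -0.3392, 0.2476]
ee_rot: [-3.092, -0.55, 0.002]
contact_force: [-0.4, 0.1, -0.8]
finger_gap: 0.7
grasp_force: 0.0
```

```bash
cat > lug.py <<'E'
from h import *
s=st(); p,d,P=cloud("wrist"); Rm=R.from_rotvec(s["ee_rot"]).as_matrix()
print("tool x yaw",np.rad2deg(np.arctan2(Rm[1,0],Rm[0,0])),Rm[:,2].round(3))
import sys
cv2.imwrite(f"pics/{sys.argv[1]}.png",p[...,::-1]); np.savez("wrist.npz",p=p,P=P)
sat=p.astype(int).max(-1)-p.astype(int).min(-1)
near=np.linalg.norm(P[...,:2]-[.606,-.341],axis=-1)<.04
for lo,hi in((.0435,.055),(.003,.012)):
    m=near&(sat<30)&(P[...,2]>lo)&(P[...,2]<hi)
    if lo<.01: m&=p.max(-1)>120
    n,l,stt,_=cv2.connectedComponentsWithStats(m.astype(np.uint8)); 
    for i in range(1,n):
        if stt[i,4]>60:
            Q=P[l==i]; print(lo,stt[i].tolist(),Q.mean(0).round(4),cv2.minAreaRect(Q[:,:2].astype(np.float32)*1000),np.median(Q[:,2]))
# other tall things
for nm,m in(("orange",(p[...,0].astype(int)-p[...,2]>70)),("blue/turq",(p[...,2].astype(int)-p[...,0]>60))):
    m=m&(P[...,2]>.03)&(P[...,2]<.06); n,l,stt,_=cv2.connectedComponentsWithStats(m.astype(np.uint8))
    for i in range(1,n):
        if stt[i,4]>100: Q=P[l==i];print(nm,Q.mean(0).round(3),cv2.minAreaRect(Q[:,:2].astype(np.float32)*1000))
E
python3 lug.py wrist1
```

```text
{'t': np.float64(1.4333), 'q': array([-5.4560e-01,  3.3890e-01,  1.6132e+00,  4.0000e-04,  1.1912e+00,
        6.7280e-01]), 'ee_pos': array([ 0.6068, -0.3392,  0.2476]), 'ee_rot': array([-3.0916e+00, -5.5020e-01,  1.7000e-03]), 'contact_force': array([-0.4046,  0.0818, -0.7632]), 'moment': array([-0.0204, -0.0147,  0.0018]), 'finger_gap': np.float64(0.7003), 'grasp_force': np.float64(0.0)}
tool x yaw 20.18101763996898 [-0.001  0.001 -1.   ]
0.0435 [298, 184, 43, 28, 993] [ 0.6057 -0.3425  0.0473] ((605.3215942382812, -342.75653076171875), (20.378589630126953, 34.14213180541992), 14.756306648254395) 0.04728114013348261
0.003 [295, 175, 48, 27, 201] [ 0.6081 -0.3371  0.0072] ((605.299072265625, -342.76654052734375), (21.21552848815918, 46.03153610229492), 12.627649307250977) 0.007180559125869235
orange [ 0.623 -0.595  0.051] ((619.2135009765625, -602.313720703125), (30.410842895507812, 64.45075225830078), 85.30137634277344)
orange [ 0.515 -0.352  0.045] ((512.0750732421875, -352.7223205566406), (21.307506561279297, 33.92108154296875), 18.28822135925293)
blue/turq [ 0.758 -0.361  0.045] ((758.1473999023438, -355.6144714355469), (70.37460327148438, 1.6741604804992676), 89.8271255493164)
blue/turq [ 0.763 -0.473  0.045] ((759.364501953125, -493.2777099609375), (141.4328155517578, 38.40115737915039), 73.41813659667969)
blue/turq [ 0.666 -0.283  0.047] ((665.93359375, -282.8550109863281), (33.99675369262695, 20.26520538330078), 33.844608306884766)
blue/turq [ 0.573 -0.24   0.046] ((571.2979125976562, -238.40628051757812), (34.59242248535156, 20.969125747680664), 8.459298133850098)
```

View pics/wrist1.png

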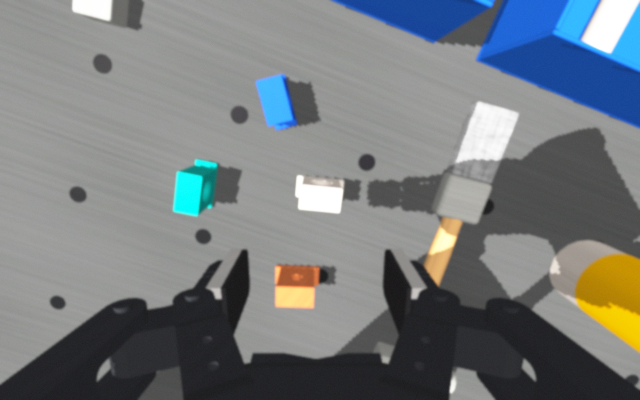

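Emit:
{"api": "move_arm", "payload": {
  "delta_rot": [
    [0, 0, 2],
    [0, 0, 4],
    [0, 0, 6],
    [0, 0, 6],
    [0, 0, 6],
    [0, 0, 6],
    [0, 0, 6],
    [0, 0, 6]
  ],
  "translation": [
    [-0.1, 0.1, 2.5],
    [-0.2, 0.2, 5.5],
    [-0.23, 0.27, 8.5],
    [-0.23, 0.27, 11],
    [-0.23, 0.27, 13],
    [-0.23, 0.27, 14.8],
    [-0.23, 0.27, 16],
    [-0.23, 0.27, 16.3]
  ],
  "hand": [70, 70, 70, 70, 70, 70, 70, 70]
}}

```text
t: 2.15
ee_pos: [0.6016, -0.3451, 0.0835]
ee_rot: [-3.116, -0.38, 0.006]
contact_force: [0.0, -0.5, -0.7]
finger_gap: 0.703
grasp_force: 0.0
```

Emit:
{"api": "move_arm", "payload": {
  "delta_rot": [
    [0, 0, 0],
    [0, 0, 0],
    [0, 0, 0],
    [0, 0, 0],
    [0, 0, 0],
    [0, 0, 0],
    [0, 0, 0],
    [0, 0, 0]
  ],
  "translation": [
    [0, 0, 0],
    [0, 0, 0],
    [0, 0, 0],
    [0, 0, 0],
    [0, 0, 0],
    [0, 0, 0],
    [0, 0, 0],
    [0, 0, 0]
  ],
  "hand": [60, 50, 45, 40, 35, 30, 30, 30],
  "grip_force": 30
}}

```text
t: 2.82
ee_pos: [0.6053, -0.345, 0.0879]
ee_rot: [3.116, 0.383, 0.003]
contact_force: [-0.2, 0.5, 5.8]
finger_gap: 0.393
grasp_force: 31.1
```

Emit:
{"api": "move_arm", "payload": {
  "delta_rot": [
    [0, 0, 0],
    [0, 0, 0],
    [0, 0, 0],
    [0, 0, -5],
    [0, 0, -10],
    [0, 0, -15],
    [0, 0, -20],
    [0, 0, -25]
  ],
  "translation": [
    [0, 0, -1],
    [0, 0, -3],
    [0, 0, -5.5],
    [0.5, -1, -8],
    [1.5, -3, -9.5],
    [2.5, -5, -10],
    [4, -8, -10],
    [5.5, -11, -10]
  ],
  "hand": [30, 30, 30, 30, 30, 30, 30, 30],
  "grip_force": 40
}}

```text
t: 3.48
ee_pos: [0.6314, -0.224, 0.1875]
ee_rot: [2.958, 1.052, 0.003]
contact_force: [0.2, -0.8, -2.0]
finger_gap: 0.386
grasp_force: 40.1
```

Emit:
{"api": "move_arm", "payload": {
  "delta_rot": [
    [0, 0, -4],
    [0, 0, -8],
    [0, 0, -12],
    [0, 0, -16],
    [0, 0, -16],
    [0, 0, -16],
    [0, 0, -16],
    [0, 0, -16]
  ],
  "translation": [
    [2.2, -1.7, 0.4],
    [4.8, -3.8, 0.8],
    [7.4, -5.8, 1.2],
    [9.6, -7.6, 1.6],
    [11, -8.7, 2],
    [11.5, -9, 2.3],
    [11.5, -9, 2.5],
    [11.5, -9, 2.5]
  ],
  "hand": [30, 30, 30, 30, 30, 30, 30, 30]
}}

```text
t: 4.15
ee_pos: [0.6633, -0.0824, 0.1604]
ee_rot: [-2.786, -1.451, 0.002]
contact_force: [-0.0, -0.5, -1.3]
finger_gap: 0.387
grasp_force: 40.1
```

```bash
cat > look.py <<'E'
from h import *
import sys
s=st()
Rm=R.from_rotvec(s["ee_rot"]).as_matrix(); print("yaw",np.rad2deg(np.arctan2(Rm[1,0],Rm[0,0])).round(2),"z",Rm[:,2].round(3))
ims=[]
for n in("scene","side"):
    p,d,P=cloud(n); np.savez(f"{n}1.npz",p=p,P=P); c=viewer.get_calibration(n)
    g=s["ee_pos"]+Rm[:,2]*.06
    v=np.array(c["camera_from_world"])@np.r_[g,1]; K=np.array(c["intrinsics"]); u=K@np.array([v[0],-v[1],-v[2]]);u=(u[:2]/u[2]).astype(int);print(n,u)
    x0,y0=max(u[0]-50,0),max(u[1]-45,0); im=cv2.resize(p[y0:y0+90,x0:x0+100,::-1],(400,360),interpolation=cv2.INTER_CUBIC); ims.append(im)
cv2.imwrite(f"pics/{sys.argv[1]}.png",np.hstack(ims))
E
python3 look.py pre1
```

```text
{'t': np.float64(4.15), 'q': array([-1.6060e-01,  3.6830e-01,  1.7460e+00, -8.0000e-04,  1.0284e+00,
        4.5020e-01]), 'ee_pos': array([ 0.6633, -0.0824,  0.1604]), 'ee_rot': array([-2.7862e+00, -1.4512e+00,  2.0000e-03]), 'contact_force': array([-0.0265, -0.4618, -1.2516]), 'moment': array([ 0.0007, -0.0541,  0.0137]), 'finger_gap': np.float64(0.3869), 'grasp_force': np.float64(40.0596)}
yaw 55.02 z [-0.001 -0.001 -1.   ]
scene [271 226]
side [302 161]
```

View pics/pre1.png

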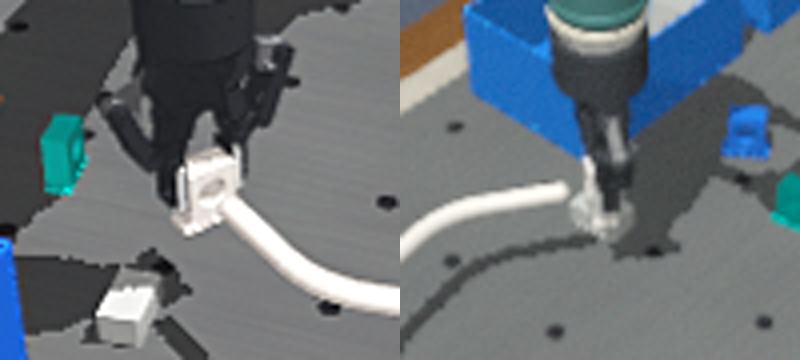

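The picture shows the lug held upright at (210,185) in the left panel, its bore facing the bar's free end at about (228,208). Next I measure the lateral and height offsets.

Run:
```python
from barfit import *
q=np.load("p.npy"); h=q[2]; e=q[:2]; a=np.array([np.cos(h),np.sin(h)]);l=np.array([-a[1],a[0]])
for n,off in(("scene",q[7:10]),("side",q[10:13])):
    z=np.load(n+"1.npz");p=z["p"].astype(int);P=z["P"]
    sat=p.max(-1)-p.min(-1); X=P[...,:2]-e; al=X@a; la=X@l; Z=P[...,2]
    m=(sat<40)&(p.max(-1)>130)&(np.abs(la)<.035)&(al>-.075)&(al<-.012)&(Z>.06)&(Z<.14)
    print(n,m.sum(),"al",np.percentile(al[m],[2,50,98]).round(4),"la",np.percentile(la[m],[2,98]).round(4),"z",np.percentile(Z[m],[2,98]).round(4))
    f=m&(np.abs(al+.03)<.004)   # front face
    for lo,hi in((.076,.085),(.085,.095),(.105,.113),(.113,.118)):
        k=f&(Z>lo)&(Z<hi)
        if k.sum()>3: print("  face z",lo,k.sum(),"la",la[k].min().round(4),la[k].max().round(4),"al",np.median(al[k]).round(4))
    # bar straight in this image
    b=(sat<40)&(p.max(-1)>110)&(al>0.003)&(al<.05)&(np.abs(la)<.015)&(Z>.09)&(Z<.115)
    r=least_squares(lambda t:np.hypot(la[b]-t[0]-t[1]*al[b],Z[b]-t[2])-.008,[0,0,.1],loss="soft_l1",f_scale=.002)
    print("  bar lat,slope,z",r.x.round(4),b.sum())
    if n=="scene":
        k=f; A=np.c_[la[k],Z[k]-.1,np.ones(k.sum())]; print("  face plane al = ",np.linalg.lstsq(A,al[k],rcond=None)[0].round(4))
    t=m&(Z>.112); print("  top: minrect",cv2.minAreaRect(np.c_[al[t],la[t]].astype(np.float32)*1000),np.median(Z[t]))
```

```text
scene 264 al [-0.0465 -0.0296 -0.0257] la [-0.0229  0.0218] z [0.0747 0.1247]
  face z 0.076 23 la -0.0216 0.0039 al -0.0277
  face z 0.085 45 la -0.0227 0.0221 al -0.0284
  face z 0.105 33 la -0.0231 0.0222 al -0.0289
  face z 0.113 18 la -0.0212 0.0203 al -0.0283
  bar lat,slope,z [-0.0009  0.0134  0.1006] 89
  face plane al =  [ 0.0069 -0.0232 -0.0289]
  top: minrect ((-36.78321075439453, -0.9422264099121094), (22.62746810913086, 47.065799713134766), 1.3635530471801758) 0.11831804917909328
side 61 al [-0.0435 -0.0272 -0.0247] la [-0.0107  0.0257] z [0.0739 0.1302]
  face z 0.076 5 la 0.0167 0.0224 al -0.0294
  face z 0.085 5 la -0.0022 0.021 al -0.0277
  face z 0.113 4 la -0.0159 0.0248 al -0.0286
  bar lat,slope,z [ 1.000e-04 -4.900e-03  1.012e-01] 68
  top: minrect ((-27.445011138916016, 4.94289493560791), (41.66262435913086, 5.008706092834473), 89.54753875732422) 0.11863023254238975
```

```bash
cat > nx.py <<'E'
# usage: nx.py s_target [lat_mm(add)] [yaw_deg(add)] [z_mm(add)] [L3]: reports forces, plans next call from stored command
from barfit import *
import sys,json,os
a=[float(x) for x in sys.argv[1:]]+[0]*5
q=np.load("p.npy"); s=bot.sense(); Rm=R.from_rotvec(s["ee_rot"]).as_matrix()
yaw=np.arctan2(Rm[1,0],Rm[0,0])
if os.path.exists("cmd.json"): c=json.load(open("cmd.json"))
else: c=dict(x=s["ee_pos"][0],y=s["ee_pos"][1],z=s["ee_pos"][2],yaw=yaw,s=-.0392,lat=0,dy=0,dz=0)
C=center(np.r_[q[:7],.16]); pre=C[0].copy(); pre[:2]-=.06*np.array([np.cos(q[2]),np.sin(q[2])]); C=np.vstack([pre,C])
S=np.r_[0,np.cumsum(np.hypot(*np.diff(C[:,:2],axis=0).T))]-.06
def pose(t,lat,dy):
    x,y,h=[np.interp(t,S,C[:,i]) for i in range(3)]
    return np.array([x-np.sin(h)*lat,y+np.cos(h)*lat,h+dy])
h=np.interp(c["s"],S,C[:,2]); A=np.array([np.cos(h),np.sin(h),0]);N=np.array([-A[1],A[0],0]);U=np.array([0,0,1])
f=s["contact_force"]; e=s["ee_pos"]-[c["x"],c["y"],c["z"]]
rv=R.from_matrix(Rm.T@R.from_euler("z",c["yaw"]).as_matrix()@np.diag([1,-1,-1])).as_rotvec()
print("t %.2f s %.1f hd %.1f F(al,lat,up) %s err mm %s yawerr %.2f tilt(tool xy deg) %s M(al,lat,up) %s gap %.3f"%(s["t"],c["s"]*1e3,np.rad2deg(h),[round(float(f@v),1) for v in(A,N,U)],[round(float(e@v)*1e3,1) for v in(A,N,U)],np.rad2deg(yaw-c["yaw"]),np.rad2deg(rv[:2]).round(2),[round(float(s["moment"]@v),2) for v in(A,N,U)],s["finger_gap"]))
l1,d1,z1=c["lat"]+a[1]*1e-3,c["dy"]+np.deg2rad(a[2]),a[3]*1e-3
W=np.linspace(0,1,8)[1:]; W=np.r_[W,1]
R0=R.from_euler("z",c["yaw"]).as_matrix()@np.diag([1,-1,-1]); T=[];D=[]
for w in W:
    X=pose(c["s"]+w*(a[0]*1e-3-c["s"]),c["lat"]+w*(l1-c["lat"]),c["dy"]+w*(d1-c["dy"]))
    d=R0.T@[X[0]-c["x"],X[1]-c["y"],w*z1]; T.append((d*100).round(2).tolist()); D.append([0,0,round(float(-np.rad2deg(X[2]-c["yaw"])),1)])
print("delta_rot",D);print("translation",T)
d=R0@np.array(T[-1])/100
json.dump(dict(x=c["x"]+d[0],y=c["y"]+d[1],z=c["z"]+d[2],yaw=c["yaw"]-np.deg2rad(D[-1][2]),s=a[0]*1e-3,lat=l1,dy=d1),open("cmd.json","w"))
E
python3 nx.py -8 0 0 0.5
```

```text
t 4.25 s -39.2 hd 54.9 F(al,lat,up) [-0.4, -0.3, -0.3] err mm [0.0, 0.0, 0.0] yawerr 0.00 tilt(tool xy deg) [0.01 0.03] M(al,lat,up) [-0.02, 0.03, -0.04] gap 0.395
delta_rot [[0, 0, -0.0], [0, 0, -0.0], [0, 0, -0.0], [0, 0, -0.0], [0, 0, -0.0], [0, 0, -0.0], [0, 0, -0.0], [0, 0, -0.0]]
translation [[0.52, -0.05, -0.01], [0.97, -0.05, -0.01], [1.41, -0.05, -0.02], [1.86, -0.05, -0.03], [2.31, -0.05, -0.04], [2.75, -0.05, -0.04], [3.2, -0.05, -0.05], [3.2, -0.05, -0.05]]
```

Emit:
{"api": "move_arm", "payload": {
  "delta_rot": [
    [0, 0, 0],
    [0, 0, 0],
    [0, 0, 0],
    [0, 0, 0],
    [0, 0, 0],
    [0, 0, 0],
    [0, 0, 0],
    [0, 0, 0]
  ],
  "translation": [
    [0.52, -0.05, -0.01],
    [0.97, -0.05, -0.01],
    [1.41, -0.05, -0.02],
    [1.86, -0.05, -0.03],
    [2.31, -0.05, -0.04],
    [2.75, -0.05, -0.04],
    [3.2, -0.05, -0.05],
    [3.2, -0.05, -0.05]
  ],
  "hand": [30, 30, 30, 30, 30, 30, 30, 30]
}}

```text
t: 4.92
ee_pos: [0.6822, -0.0546, 0.1614]
ee_rot: [-2.786, -1.452, -0.001]
contact_force: [-0.2, 0.4, -0.6]
finger_gap: 0.392
grasp_force: 40.1
```

```bash
python3 nx.py 12
```

```text
t 4.92 s -8.0 hd 54.9 F(al,lat,up) [0.2, 0.4, -0.6] err mm [2.4, 0.7, -0.0] yawerr 0.11 tilt(tool xy deg) [ 0.01 -0.03] M(al,lat,up) [-0.01, -0.03, 0.01] gap 0.392
delta_rot [[0, 0, -0.0], [0, 0, -0.0], [0, 0, -0.0], [0, 0, -0.0], [0, 0, -0.0], [0, 0, -0.0], [0, 0, -0.0], [0, 0, -0.0]]
translation [[0.28, -0.0, 0.0], [0.57, -0.0, 0.0], [0.85, -0.0, 0.0], [1.14, -0.0, 0.0], [1.43, -0.0, 0.0], [1.71, -0.0, 0.0], [2.0, -0.0, 0.0], [2.0, -0.0, 0.0]]
```

Emit:
{"api": "move_arm", "payload": {
  "delta_rot": [
    [0, 0, 0],
    [0, 0, 0],
    [0, 0, 0],
    [0, 0, 0],
    [0, 0, 0],
    [0, 0, 0],
    [0, 0, 0],
    [0, 0, 0]
  ],
  "translation": [
    [0.28, 0, 0],
    [0.57, 0, 0],
    [0.85, 0, 0],
    [1.14, 0, 0],
    [1.43, 0, 0],
    [1.71, 0, 0],
    [2.0, 0, 0],
    [2.0, 0, 0]
  ],
  "hand": [30, 30, 30, 30, 30, 30, 30, 30]
}}

```text
t: 5.58
ee_pos: [0.6935, -0.0387, 0.1614]
ee_rot: [-2.786, -1.451, -0.001]
contact_force: [-0.1, 0.1, -0.3]
finger_gap: 0.392
grasp_force: 40.1
```

```bash
python3 nx.py 32
```

```text
t 5.58 s 12.0 hd 54.9 F(al,lat,up) [0.0, 0.1, -0.3] err mm [1.8, 0.7, -0.0] yawerr 0.09 tilt(tool xy deg) [ 0.01 -0.02] M(al,lat,up) [-0.05, 0.07, 0.02] gap 0.392
delta_rot [[0, 0, -0.0], [0, 0, -0.0], [0, 0, -0.0], [0, 0, -0.0], [0, 0, -0.0], [0, 0, -0.0], [0, 0, -0.0], [0, 0, -0.0]]
translation [[0.28, -0.0, 0.0], [0.57, -0.0, 0.0], [0.85, -0.0, 0.0], [1.14, -0.0, 0.0], [1.43, -0.0, 0.0], [1.71, -0.0, 0.0], [2.0, -0.0, 0.0], [2.0, -0.0, 0.0]]
```

```bash
python3 - <<'E'
import json
from h import *
s=bot.sense();p=s["ee_pos"]
json.dump(dict(x=p[0],y=p[1],z=p[2],yaw=np.deg2rad(54.96),s=.0138,lat=.0007,dy=0),open("cmd.json","w"))
E
python3 nx.py 34 -0.8
```

```text
t 5.58 s 13.8 hd 54.9 F(al,lat,up) [0.0, 0.1, -0.3] err mm [0.0, 0.0, 0.0] yawerr 0.05 tilt(tool xy deg) [ 0.01 -0.02] M(al,lat,up) [-0.05, 0.07, 0.02] gap 0.392
delta_rot [[0, 0, 0.0], [0, 0, 0.0], [0, 0, 0.0], [0, 0, 0.0], [0, 0, 0.0], [0, 0, 0.0], [0, 0, 0.0], [0, 0, 0.0]]
translation [[0.28, 0.0, 0.0], [0.57, 0.02, 0.0], [0.86, 0.03, 0.0], [1.15, 0.04, 0.0], [1.44, 0.05, 0.0], [1.72, 0.06, 0.0], [2.01, 0.07, 0.0], [2.01, 0.07, 0.0]]
```

Emit:
{"api": "move_arm", "payload": {
  "delta_rot": [
    [0, 0, 0],
    [0, 0, 0],
    [0, 0, 0],
    [0, 0, 0],
    [0, 0, 0],
    [0, 0, 0],
    [0, 0, 0],
    [0, 0, 0]
  ],
  "translation": [
    [0.28, 0, 0],
    [0.57, 0.02, 0],
    [0.86, 0.03, 0],
    [1.15, 0.04, 0],
    [1.44, 0.05, 0],
    [1.72, 0.06, 0],
    [2.01, 0.07, 0],
    [2.01, 0.07, 0]
  ],
  "hand": [30, 30, 30, 30, 30, 30, 30, 30]
}}

```text
t: 6.25
ee_pos: [0.7056, -0.0226, 0.1614]
ee_rot: [-2.786, -1.451, -0.001]
contact_force: [0.2, 0.2, 0.0]
finger_gap: 0.393
grasp_force: 40.1
```

```bash
python3 nx.py 52
```

```text
t 6.25 s 34.0 hd 54.9 F(al,lat,up) [0.3, -0.0, 0.0] err mm [0.0, 0.0, -0.0] yawerr 0.06 tilt(tool xy deg) [ 0.01 -0.02] M(al,lat,up) [-0.02, 0.01, 0.03] gap 0.393
delta_rot [[0, 0, 0.0], [0, 0, 0.0], [0, 0, 0.0], [0, 0, 0.0], [0, 0, 0.0], [0, 0, 0.0], [0, 0, 0.0], [0, 0, 0.0]]
translation [[0.26, 0.0, 0.0], [0.52, 0.0, 0.0], [0.77, 0.0, 0.0], [1.03, 0.0, 0.0], [1.29, 0.0, 0.0], [1.55, 0.0, 0.0], [1.8, 0.0, 0.0], [1.8, 0.0, 0.0]]
```

Emit:
{"api": "move_arm", "payload": {
  "delta_rot": [
    [0, 0, 0],
    [0, 0, 0],
    [0, 0, 0],
    [0, 0, 0],
    [0, 0, 0],
    [0, 0, 0],
    [0, 0, 0],
    [0, 0, 0]
  ],
  "translation": [
    [0.26, 0, 0],
    [0.52, 0, 0],
    [0.77, 0, 0],
    [1.03, 0, 0],
    [1.29, 0, 0],
    [1.55, 0, 0],
    [1.8, 0, 0],
    [1.8, 0, 0]
  ],
  "hand": [30, 30, 30, 30, 30, 30, 30, 30]
}}

```text
t: 6.92
ee_pos: [0.7159, -0.0079, 0.1614]
ee_rot: [2.786, 1.451, 0.001]
contact_force: [0.1, 0.5, -0.3]
finger_gap: 0.391
grasp_force: 40.1
```

```bash
python3 nx.py 66
```

```text
t 6.92 s 52.0 hd 54.9 F(al,lat,up) [0.5, 0.2, -0.3] err mm [-0.0, 0.0, 0.0] yawerr 0.06 tilt(tool xy deg) [ 0.01 -0.02] M(al,lat,up) [0.02, -0.04, -0.02] gap 0.391
delta_rot [[0, 0, 0.0], [0, 0, 0.0], [0, 0, 0.0], [0, 0, -0.3], [0, 0, -1.6], [0, 0, -2.9], [0, 0, -4.1], [0, 0, -4.1]]
translation [[0.2, 0.0, 0.0], [0.4, 0.0, 0.0], [0.6, 0.0, 0.0], [0.8, 0.0, 0.0], [1.0, 0.0, 0.0], [1.2, -0.01, 0.0], [1.4, -0.02, 0.0], [1.4, -0.02, 0.0]]
```

Emit:
{"api": "move_arm", "payload": {
  "delta_rot": [
    [0, 0, 0],
    [0, 0, 0],
    [0, 0, -0.3],
    [0, 0, -0.8],
    [0, 0, -1.8],
    [0, 0, -2.9],
    [0, 0, -4.1],
    [0, 0, -4.1]
  ],
  "translation": [
    [0.2, 0, 0],
    [0.4, 0, 0],
    [0.6, 0, 0],
    [0.8, 0, 0],
    [1.0, 0, 0],
    [1.2, -0.01, 0],
    [1.4, -0.02, 0],
    [1.4, -0.02, 0]
  ],
  "hand": [30, 30, 30, 30, 30, 30, 30, 30]
}}

```text
t: 7.58
ee_pos: [0.7236, 0.0036, 0.1614]
ee_rot: [-2.732, -1.552, -0.0]
contact_force: [1.2, -0.1, -1.4]
finger_gap: 0.392
grasp_force: 40.1
```

```bash
python3 nx.py 79
```

```text
t 7.58 s 66.0 hd 59.1 F(al,lat,up) [0.5, -1.0, -1.4] err mm [-0.1, 0.1, -0.0] yawerr 0.14 tilt(tool xy deg) [ 0.   -0.01] M(al,lat,up) [0.03, 0.03, 0.0] gap 0.392
delta_rot [[0, 0, -1.2], [0, 0, -2.4], [0, 0, -3.6], [0, 0, -4.8], [0, 0, -5.9], [0, 0, -7.1], [0, 0, -8.3], [0, 0, -8.3]]
translation [[0.19, -0.0, 0.0], [0.37, -0.01, 0.0], [0.56, -0.02, 0.0], [0.75, -0.03, 0.0], [0.93, -0.05, 0.0], [1.12, -0.07, 0.0], [1.3, -0.09, 0.0], [1.3, -0.09, 0.0]]
```

Emit:
{"api": "move_arm", "payload": {
  "delta_rot": [
    [0, 0, -1.2],
    [0, 0, -2.4],
    [0, 0, -3.6],
    [0, 0, -4.8],
    [0, 0, -5.9],
    [0, 0, -7.1],
    [0, 0, -8.3],
    [0, 0, -8.3]
  ],
  "translation": [
    [0.19, 0, 0],
    [0.37, -0.01, 0],
    [0.56, -0.02, 0],
    [0.75, -0.03, 0],
    [0.93, -0.05, 0],
    [1.12, -0.07, 0],
    [1.3, -0.09, 0],
    [1.3, -0.09, 0]
  ],
  "hand": [30, 30, 30, 30, 30, 30, 30, 30]
}}

```text
t: 8.25
ee_pos: [0.7295, 0.0152, 0.1614]
ee_rot: [-2.612, -1.745, -0.0]
contact_force: [0.4, 0.3, -0.4]
finger_gap: 0.39
grasp_force: 40.1
```

```bash
python3 nx.py 91
```

```text
t 8.25 s 79.0 hd 67.4 F(al,lat,up) [0.5, -0.2, -0.4] err mm [-0.1, 0.2, -0.0] yawerr 0.13 tilt(tool xy deg) [ 0.   -0.01] M(al,lat,up) [0.0, 0.03, 0.04] gap 0.390
delta_rot [[0, 0, -1.1], [0, 0, -2.2], [0, 0, -3.3], [0, 0, -4.4], [0, 0, -5.5], [0, 0, -6.6], [0, 0, -7.6], [0, 0, -7.6]]
translation [[0.17, -0.01, 0.0], [0.34, -0.01, 0.0], [0.51, -0.02, 0.0], [0.69, -0.03, 0.0], [0.86, -0.04, 0.0], [1.03, -0.06, 0.0], [1.2, -0.08, 0.0], [1.2, -0.08, 0.0]]
```

Emit:
{"api": "move_arm", "payload": {
  "delta_rot": [
    [0, 0, -1.1],
    [0, 0, -2.2],
    [0, 0, -3.3],
    [0, 0, -4.4],
    [0, 0, -5.5],
    [0, 0, -6.6],
    [0, 0, -7.6],
    [0, 0, -7.6]
  ],
  "translation": [
    [0.17, -0.01, 0],
    [0.34, -0.01, 0],
    [0.51, -0.02, 0],
    [0.69, -0.03, 0],
    [0.86, -0.04, 0],
    [1.03, -0.06, 0],
    [1.2, -0.08, 0],
    [1.2, -0.08, 0]
  ],
  "hand": [30, 30, 30, 30, 30, 30, 30, 30]
}}

```text
t: 8.92
ee_pos: [0.7333, 0.0266, 0.1614]
ee_rot: [-2.491, -1.914, -0.0]
contact_force: [-0.3, 0.3, -0.6]
finger_gap: 0.394
grasp_force: 40.1
```

```bash
python3 nx.py 103
```

```text
t 8.92 s 91.0 hd 75.0 F(al,lat,up) [0.3, 0.3, -0.6] err mm [-0.2, 0.3, -0.0] yawerr 0.12 tilt(tool xy deg) [ 0.   -0.01] M(al,lat,up) [-0.02, 0.0, -0.01] gap 0.394
delta_rot [[0, 0, -1.1], [0, 0, -2.2], [0, 0, -3.3], [0, 0, -4.4], [0, 0, -5.5], [0, 0, -6.6], [0, 0, -7.7], [0, 0, -7.7]]
translation [[0.17, -0.01, 0.0], [0.34, -0.01, 0.0], [0.51, -0.02, 0.0], [0.68, -0.03, 0.0], [0.85, -0.05, 0.0], [1.03, -0.06, 0.0], [1.2, -0.08, 0.0], [1.2, -0.08, 0.0]]
```

```bash
sed -i 's|^l1,d1,z1=|if np.linalg.norm(f)<2.5: c["x"],c["y"]=map(float,s["ee_pos"][:2]); c["yaw"]=float(yaw)\n&|' nx.py; sed -i 's|a\[0\]\*1e-3-c\["s"\]),c\["lat"\]+w|a[0]*1e-3-c["s"]),c["lat"]+w|' nx.py
python3 - <<'E'
import json;c=json.load(open("cmd.json"))
# roll back the unexecuted plan: restore s, pose from sense
from h import *
s=bot.sense();Rm=R.from_rotvec(s["ee_rot"]).as_matrix()
c.update(x=s["ee_pos"][0],y=s["ee_pos"][1],yaw=float(np.arctan2(Rm[1,0],Rm[0,0])),s=.091);json.dump(c,open("cmd.json","w"))
E
python3 nx.py 104
```

```text
t 8.92 s 91.0 hd 75.0 F(al,lat,up) [0.3, 0.3, -0.6] err mm [0.0, 0.0, -0.0] yawerr 0.00 tilt(tool xy deg) [ 0.   -0.01] M(al,lat,up) [-0.02, 0.0, -0.01] gap 0.394
delta_rot [[0, 0, -1.1], [0, 0, -2.3], [0, 0, -3.5], [0, 0, -4.7], [0, 0, -5.8], [0, 0, -7.0], [0, 0, -8.2], [0, 0, -8.2]]
translation [[0.2, 0.02, 0.0], [0.39, 0.02, 0.0], [0.57, 0.01, 0.0], [0.76, -0.01, 0.0], [0.94, -0.02, 0.0], [1.13, -0.05, 0.0], [1.31, -0.07, 0.0], [1.31, -0.07, 0.0]]
```

Emit:
{"api": "move_arm", "payload": {
  "delta_rot": [
    [0, 0, -1.1],
    [0, 0, -2.3],
    [0, 0, -3.5],
    [0, 0, -4.7],
    [0, 0, -5.8],
    [0, 0, -7.0],
    [0, 0, -8.2],
    [0, 0, -8.2]
  ],
  "translation": [
    [0.2, 0.02, 0],
    [0.39, 0.02, 0],
    [0.57, 0.01, 0],
    [0.76, -0.01, 0],
    [0.94, -0.02, 0],
    [1.13, -0.05, 0],
    [1.31, -0.07, 0],
    [1.31, -0.07, 0]
  ],
  "hand": [30, 30, 30, 30, 30, 30, 30, 30]
}}

```text
t: 9.58
ee_pos: [0.7359, 0.0395, 0.1614]
ee_rot: [-2.347, -2.088, -0.0]
contact_force: [-0.1, 0.2, -1.2]
finger_gap: 0.395
grasp_force: 40.1
```

```bash
python3 nx.py 117
```

```text
t 9.58 s 104.0 hd 83.3 F(al,lat,up) [0.2, 0.1, -1.2] err mm [0.1, 0.1, -0.1] yawerr 0.02 tilt(tool xy deg) [-0.   -0.01] M(al,lat,up) [0.0, -0.02, 0.02] gap 0.395
delta_rot [[0, 0, -1.2], [0, 0, -2.3], [0, 0, -3.5], [0, 0, -4.7], [0, 0, -5.9], [0, 0, -7.1], [0, 0, -8.3], [0, 0, -8.3]]
translation [[0.18, 0.01, 0.0], [0.36, 0.0, 0.0], [0.55, -0.01, 0.0], [0.73, -0.02, 0.0], [0.92, -0.04, 0.0], [1.1, -0.06, 0.0], [1.29, -0.09, 0.0], [1.29, -0.09, 0.0]]
```

Emit:
{"api": "move_arm", "payload": {
  "delta_rot": [
    [0, 0, -1.2],
    [0, 0, -2.3],
    [0, 0, -3.5],
    [0, 0, -4.7],
    [0, 0, -5.9],
    [0, 0, -7.1],
    [0, 0, -8.3],
    [0, 0, -8.3]
  ],
  "translation": [
    [0.18, 0.01, 0],
    [0.36, 0, 0],
    [0.55, -0.01, 0],
    [0.73, -0.02, 0],
    [0.92, -0.04, 0],
    [1.1, -0.06, 0],
    [1.29, -0.09, 0],
    [1.29, -0.09, 0]
  ],
  "hand": [30, 30, 30, 30, 30, 30, 30, 30]
}}

```text
t: 10.25
ee_pos: [0.7365, 0.0524, 0.1614]
ee_rot: [-2.19, -2.252, -0.0]
contact_force: [0.6, 0.3, -0.0]
finger_gap: 0.394
grasp_force: 40.1
```

```bash
python3 nx.py 130
```

```text
t 10.25 s 117.0 hd 91.6 F(al,lat,up) [0.3, -0.6, -0.0] err mm [0.0, 0.0, -0.0] yawerr -0.00 tilt(tool xy deg) [-0.   -0.01] M(al,lat,up) [-0.01, -0.06, -0.06] gap 0.394
delta_rot [[0, 0, -1.1], [0, 0, -2.3], [0, 0, -3.5], [0, 0, -4.7], [0, 0, -5.9], [0, 0, -6.3], [0, 0, -6.3], [0, 0, -6.3]]
translation [[0.18, 0.0, 0.0], [0.37, -0.0, 0.0], [0.55, -0.01, 0.0], [0.74, -0.02, 0.0], [0.93, -0.04, 0.0], [1.11, -0.06, 0.0], [1.29, -0.08, 0.0], [1.29, -0.08, 0.0]]
```

Emit:
{"api": "move_arm", "payload": {
  "delta_rot": [
    [0, 0, -1.1],
    [0, 0, -2.3],
    [0, 0, -3.4],
    [0, 0, -4.4],
    [0, 0, -5.2],
    [0, 0, -5.8],
    [0, 0, -6.3],
    [0, 0, -6.3]
  ],
  "translation": [
    [0.18, 0, 0],
    [0.37, 0, 0],
    [0.55, -0.01, 0],
    [0.74, -0.02, 0],
    [0.93, -0.04, 0],
    [1.11, -0.06, 0],
    [1.29, -0.08, 0],
    [1.29, -0.08, 0]
  ],
  "hand": [30, 30, 30, 30, 30, 30, 30, 30]
}}

```text
t: 10.92
ee_pos: [0.7353, 0.0653, 0.1614]
ee_rot: [-2.064, -2.368, -0.0]
contact_force: [-0.6, -0.7, -1.1]
finger_gap: 0.391
grasp_force: 40.1
```

```bash
python3 nx.py 148
```

```text
t 10.92 s 130.0 hd 97.9 F(al,lat,up) [-0.6, 0.7, -1.1] err mm [-0.0, 0.0, -0.0] yawerr -0.05 tilt(tool xy deg) [-0.   -0.01] M(al,lat,up) [-0.01, 0.02, -0.0] gap 0.391
delta_rot [[0, 0, -0.1], [0, 0, -0.1], [0, 0, -0.1], [0, 0, -0.1], [0, 0, -0.1], [0, 0, -0.1], [0, 0, -0.1], [0, 0, -0.1]]
translation [[0.26, -0.0, 0.0], [0.52, -0.0, 0.0], [0.78, -0.0, 0.0], [1.04, -0.0, 0.0], [1.29, -0.0, 0.0], [1.55, -0.0, 0.0], [1.81, -0.0, 0.0], [1.81, -0.0, 0.0]]
```

Emit:
{"api": "move_arm", "payload": {
  "delta_rot": [
    [0, 0, -0.1],
    [0, 0, -0.1],
    [0, 0, -0.1],
    [0, 0, -0.1],
    [0, 0, -0.1],
    [0, 0, -0.1],
    [0, 0, -0.1],
    [0, 0, -0.1]
  ],
  "translation": [
    [0.26, 0, 0],
    [0.52, 0, 0],
    [0.78, 0, 0],
    [1.04, 0, 0],
    [1.29, 0, 0],
    [1.55, 0, 0],
    [1.81, 0, 0],
    [1.81, 0, 0]
  ],
  "hand": [30, 30, 30, 30, 30, 30, 30, 30]
}}

```text
t: 11.58
ee_pos: [0.7328, 0.0834, 0.1614]
ee_rot: [-2.063, -2.369, -0.0]
contact_force: [0.1, 0.4, -0.8]
finger_gap: 0.391
grasp_force: 40.1
```

```bash
python3 nx.py 166
```

```text
t 11.58 s 148.0 hd 97.9 F(al,lat,up) [0.4, -0.2, -0.8] err mm [0.2, 0.0, -0.0] yawerr -0.02 tilt(tool xy deg) [-0.   -0.01] M(al,lat,up) [-0.03, -0.05, 0.03] gap 0.391
delta_rot [[0, 0, 0.0], [0, 0, 0.0], [0, 0, 0.0], [0, 0, 0.0], [0, 0, 0.0], [0, 0, 0.0], [0, 0, 0.0], [0, 0, 0.0]]
translation [[0.24, -0.0, 0.0], [0.49, -0.0, 0.0], [0.75, -0.0, 0.0], [1.01, -0.0, 0.0], [1.26, -0.0, 0.0], [1.52, -0.0, 0.0], [1.78, -0.0, 0.0], [1.78, -0.0, 0.0]]
```

Emit:
{"api": "move_arm", "payload": {
  "delta_rot": [
    [0, 0, 0],
    [0, 0, 0],
    [0, 0, 0],
    [0, 0, 0],
    [0, 0, 0],
    [0, 0, 0],
    [0, 0, 0],
    [0, 0, 0]
  ],
  "translation": [
    [0.24, 0, 0],
    [0.49, 0, 0],
    [0.75, 0, 0],
    [1.01, 0, 0],
    [1.26, 0, 0],
    [1.52, 0, 0],
    [1.78, 0, 0],
    [1.78, 0, 0]
  ],
  "hand": [30, 30, 30, 30, 30, 30, 30, 30]
}}

```text
t: 12.25
ee_pos: [0.7304, 0.101, 0.1614]
ee_rot: [-2.063, -2.369, -0.0]
contact_force: [0.5, 0.4, -2.0]
finger_gap: 0.393
grasp_force: 40.1
```

```bash
python3 nx.py 181
```

```text
t 12.25 s 166.0 hd 97.9 F(al,lat,up) [0.3, -0.6, -2.0] err mm [-0.0, -0.0, -0.1] yawerr -0.00 tilt(tool xy deg) [-0.   -0.01] M(al,lat,up) [-0.0, 0.06, 0.01] gap 0.393
delta_rot [[0, 0, 0.0], [0, 0, 0.0], [0, 0, 0.0], [0, 0, 0.0], [0, 0, 0.0], [0, 0, 0.0], [0, 0, 0.0], [0, 0, 0.0]]
translation [[0.21, -0.0, 0.0], [0.43, -0.0, 0.0], [0.64, -0.0, 0.0], [0.86, -0.0, 0.0], [1.07, -0.0, 0.0], [1.29, -0.0, 0.0], [1.5, -0.0, 0.0], [1.5, -0.0, 0.0]]
```

Emit:
{"api": "move_arm", "payload": {
  "delta_rot": [
    [0, 0, 0],
    [0, 0, 0],
    [0, 0, 0],
    [0, 0, 0],
    [0, 0, 0],
    [0, 0, 0],
    [0, 0, 0],
    [0, 0, 0]
  ],
  "translation": [
    [0.21, 0, 0],
    [0.43, 0, 0],
    [0.64, 0, 0],
    [0.86, 0, 0],
    [1.07, 0, 0],
    [1.29, 0, 0],
    [1.5, 0, 0],
    [1.5, 0, 0]
  ],
  "hand": [30, 30, 30, 30, 30, 30, 30, 30]
}}

```text
t: 12.92
ee_pos: [0.7284, 0.1157, 0.1614]
ee_rot: [-2.063, -2.369, -0.0]
contact_force: [-0.5, 0.2, -1.0]
finger_gap: 0.391
grasp_force: 40.1
```

```bash
python3 nx.py 194
```

```text
t 12.92 s 181.0 hd 97.9 F(al,lat,up) [0.3, 0.4, -1.0] err mm [-0.1, -0.0, -0.0] yawerr -0.01 tilt(tool xy deg) [-0.   -0.01] M(al,lat,up) [-0.05, 0.01, -0.01] gap 0.391
delta_rot [[0, 0, -0.0], [0, 0, -0.0], [0, 0, -0.0], [0, 0, -0.0], [0, 0, -0.8], [0, 0, -2.0], [0, 0, -3.2], [0, 0, -3.2]]
translation [[0.2, -0.0, 0.0], [0.39, -0.0, 0.0], [0.57, -0.0, 0.0], [0.76, -0.0, 0.0], [0.94, -0.0, 0.0], [1.13, -0.01, 0.0], [1.31, -0.02, 0.0], [1.31, -0.02, 0.0]]
```

Emit:
{"api": "move_arm", "payload": {
  "delta_rot": [
    [0, 0, 0],
    [0, 0, 0],
    [0, 0, -0.2],
    [0, 0, -0.6],
    [0, 0, -1.2],
    [0, 0, -2.1],
    [0, 0, -3.2],
    [0, 0, -3.2]
  ],
  "translation": [
    [0.2, 0, 0],
    [0.39, 0, 0],
    [0.57, 0, 0],
    [0.76, 0, 0],
    [0.94, 0, 0],
    [1.13, -0.01, 0],
    [1.31, -0.02, 0],
    [1.31, -0.02, 0]
  ],
  "hand": [30, 30, 30, 30, 30, 30, 30, 30]
}}

```text
t: 13.58
ee_pos: [0.7263, 0.1286, 0.1614]
ee_rot: [-1.994, -2.427, -0.0]
contact_force: [-0.5, -0.2, -0.7]
finger_gap: 0.391
grasp_force: 40.1
```

```bash
python3 nx.py 207
```

```text
t 13.58 s 194.0 hd 101.1 F(al,lat,up) [-0.1, 0.6, -0.7] err mm [-0.1, 0.0, -0.0] yawerr 0.08 tilt(tool xy deg) [-0.   -0.01] M(al,lat,up) [-0.0, 0.03, -0.02] gap 0.391
delta_rot [[0, 0, -1.1], [0, 0, -2.3], [0, 0, -3.5], [0, 0, -4.7], [0, 0, -5.8], [0, 0, -7.0], [0, 0, -8.2], [0, 0, -8.2]]
translation [[0.2, 0.0, 0.0], [0.38, -0.0, 0.0], [0.57, -0.01, 0.0], [0.75, -0.02, 0.0], [0.94, -0.04, 0.0], [1.12, -0.06, 0.0], [1.31, -0.09, 0.0], [1.31, -0.09, 0.0]]
```

Emit:
{"api": "move_arm", "payload": {
  "delta_rot": [
    [0, 0, -1.1],
    [0, 0, -2.3],
    [0, 0, -3.5],
    [0, 0, -4.7],
    [0, 0, -5.8],
    [0, 0, -7.0],
    [0, 0, -8.2],
    [0, 0, -8.2]
  ],
  "translation": [
    [0.2, 0, 0],
    [0.38, 0, 0],
    [0.57, -0.01, 0],
    [0.75, -0.02, 0],
    [0.94, -0.04, 0],
    [1.12, -0.06, 0],
    [1.31, -0.09, 0],
    [1.31, -0.09, 0]
  ],
  "hand": [30, 30, 30, 30, 30, 30, 30, 30]
}}

```text
t: 14.25
ee_pos: [0.7229, 0.1413, 0.1614]
ee_rot: [-1.815, -2.564, -0.0]
contact_force: [0.2, 0.0, -0.9]
finger_gap: 0.388
grasp_force: 40.1
```

```bash
python3 nx.py 220
```

```text
t 14.25 s 207.0 hd 109.4 F(al,lat,up) [-0.0, -0.2, -0.9] err mm [0.0, 0.0, -0.0] yawerr 0.00 tilt(tool xy deg) [-0.   -0.01] M(al,lat,up) [-0.01, -0.01, -0.01] gap 0.388
delta_rot [[0, 0, -1.2], [0, 0, -2.4], [0, 0, -3.6], [0, 0, -4.7], [0, 0, -5.9], [0, 0, -7.1], [0, 0, -8.3], [0, 0, -8.3]]
translation [[0.18, 0.0, 0.0], [0.37, -0.0, 0.0], [0.55, -0.01, 0.0], [0.74, -0.03, 0.0], [0.92, -0.04, 0.0], [1.11, -0.06, 0.0], [1.29, -0.09, 0.0], [1.29, -0.09, 0.0]]
```

Emit:
{"api": "move_arm", "payload": {
  "delta_rot": [
    [0, 0, -1.2],
    [0, 0, -2.4],
    [0, 0, -3.6],
    [0, 0, -4.7],
    [0, 0, -5.9],
    [0, 0, -7.1],
    [0, 0, -8.3],
    [0, 0, -8.3]
  ],
  "translation": [
    [0.18, 0, 0],
    [0.37, 0, 0],
    [0.55, -0.01, 0],
    [0.74, -0.03, 0],
    [0.92, -0.04, 0],
    [1.11, -0.06, 0],
    [1.29, -0.09, 0],
    [1.29, -0.09, 0]
  ],
  "hand": [30, 30, 30, 30, 30, 30, 30, 30]
}}

```text
t: 14.92
ee_pos: [0.7177, 0.1532, 0.1614]
ee_rot: [-1.625, -2.688, -0.0]
contact_force: [0.5, 1.1, -1.7]
finger_gap: 0.392
grasp_force: 40.1
```

```bash
python3 nx.py 233
```

```text
t 14.92 s 220.0 hd 117.7 F(al,lat,up) [0.7, -1.0, -1.7] err mm [0.0, 0.1, -0.0] yawerr 0.00 tilt(tool xy deg) [-0.01 -0.01] M(al,lat,up) [0.05, 0.01, -0.03] gap 0.392
delta_rot [[0, 0, -1.2], [0, 0, -2.3], [0, 0, -3.5], [0, 0, -4.7], [0, 0, -5.9], [0, 0, -7.1], [0, 0, -8.3], [0, 0, -8.3]]
translation [[0.19, 0.0, 0.0], [0.37, -0.0, 0.0], [0.56, -0.01, 0.0], [0.74, -0.02, 0.0], [0.93, -0.04, 0.0], [1.11, -0.06, 0.0], [1.3, -0.09, 0.0], [1.3, -0.09, 0.0]]
```

Emit:
{"api": "move_arm", "payload": {
  "delta_rot": [
    [0, 0, -1.2],
    [0, 0, -2.3],
    [0, 0, -3.5],
    [0, 0, -4.7],
    [0, 0, -5.9],
    [0, 0, -7.1],
    [0, 0, -8.3],
    [0, 0, -8.3]
  ],
  "translation": [
    [0.19, 0, 0],
    [0.37, 0, 0],
    [0.56, -0.01, 0],
    [0.74, -0.02, 0],
    [0.93, -0.04, 0],
    [1.11, -0.06, 0],
    [1.3, -0.09, 0],
    [1.3, -0.09, 0]
  ],
  "hand": [30, 30, 30, 30, 30, 30, 30, 30]
}}

```text
t: 15.58
ee_pos: [0.7108, 0.1642, 0.1614]
ee_rot: [-1.426, -2.799, 0.0]
contact_force: [-0.0, 0.8, -0.9]
finger_gap: 0.389
grasp_force: 40.1
```

```bash
python3 nx.py 245
```

```text
t 15.58 s 233.0 hd 126.0 F(al,lat,up) [0.7, -0.5, -0.9] err mm [0.0, 0.1, -0.1] yawerr -0.00 tilt(tool xy deg) [-0.01 -0.01] M(al,lat,up) [0.03, -0.05, -0.04] gap 0.389
delta_rot [[0, 0, -1.1], [0, 0, -2.1], [0, 0, -3.2], [0, 0, -4.3], [0, 0, -5.4], [0, 0, -6.5], [0, 0, -7.6], [0, 0, -7.6]]
translation [[0.17, 0.01, 0.0], [0.34, 0.0, 0.0], [0.51, -0.01, 0.0], [0.68, -0.02, 0.0], [0.85, -0.03, 0.0], [1.02, -0.05, 0.0], [1.19, -0.07, 0.0], [1.19, -0.07, 0.0]]
```

Emit:
{"api": "move_arm", "payload": {
  "delta_rot": [
    [0, 0, -1.1],
    [0, 0, -2.1],
    [0, 0, -3.2],
    [0, 0, -4.3],
    [0, 0, -5.4],
    [0, 0, -6.5],
    [0, 0, -7.6],
    [0, 0, -7.6]
  ],
  "translation": [
    [0.17, 0.01, 0],
    [0.34, 0, 0],
    [0.51, -0.01, 0],
    [0.68, -0.02, 0],
    [0.85, -0.03, 0],
    [1.02, -0.05, 0],
    [1.19, -0.07, 0],
    [1.19, -0.07, 0]
  ],
  "hand": [30, 30, 30, 30, 30, 30, 30, 30]
}}

```text
t: 16.25
ee_pos: [0.7033, 0.1734, 0.1613]
ee_rot: [-1.238, -2.887, 0.0]
contact_force: [-0.4, -0.3, -0.2]
finger_gap: 0.388
grasp_force: 40.1
```

```bash
python3 nx.py 256
python3 - <<'E'
# refit of last straight and stop face from the still pictures (before)
from barfit import *
q=np.load("p.npy");C=center(np.r_[q[:7],.14]);h=C[-1,2];A=np.array([np.cos(h),np.sin(h)]);N=np.array([-A[1],A[0]])
b=C[240,:2]; s0=q[3]+.09*q[4]+q[5]+.09*q[6]; print("last straight starts s",(s0*1e3).round(1),"hd",np.rad2deg(h).round(1))
for n in("scene","side"):
    z=np.load(n+".npz");p=z["p"].astype(int);P=z["P"]; sat=p.max(-1)-p.min(-1)
    al=(P[...,:2]-b)@A;la=(P[...,:2]-b)@N;Z=P[...,2]
    y=(p[...,0]-p[...,2]>80)&(np.abs(la)<.02)&(Z>.06)&(Z<.16)&(al>0)&(al<.15)
    hi=y&(Z>.11)
    print(n,y.sum(),"stop al pct",np.percentile(al[y],[2,10,50,90,98]).round(4),"la",np.percentile(la[y],[2,98]).round(4),"z",np.percentile(Z[y],[2,98]).round(3),"hi",hi.sum(),np.percentile(al[hi],[5,50,95]).round(4))
    for lo,hi2 in((.0,.03),(.03,.06),(.09,.13)):
        k=(sat<40)&(p.max(-1)>110)&(al>lo)&(al<hi2)&(np.abs(la)<.013)&(Z>.09)&(Z<.115)
        if k.sum()>10:
            r=least_squares(lambda t:np.hypot(la[k]-t[0]-t[1]*(al[k]-(lo+hi2)/2),Z[k]-t[2])-.008,[0,0,.1],loss="soft_l1",f_scale=.001);print("  bar",lo,k.sum(),r.x.round(4))
E
```

```text
t 16.25 s 245.0 hd 133.6 F(al,lat,up) [0.1, 0.5, -0.2] err mm [-0.1, 0.0, -0.1] yawerr -0.01 tilt(tool xy deg) [-0.01 -0.01] M(al,lat,up) [0.03, -0.03, -0.0] gap 0.388
delta_rot [[0, 0, -1.0], [0, 0, -2.0], [0, 0, -2.6], [0, 0, -2.6], [0, 0, -2.6], [0, 0, -2.6], [0, 0, -2.6], [0, 0, -2.6]]
translation [[0.17, 0.0, 0.0], [0.32, -0.0, 0.0], [0.48, -0.01, 0.0], [0.64, -0.02, 0.0], [0.8, -0.02, 0.0], [0.95, -0.03, 0.0], [1.11, -0.04, 0.0], [1.11, -0.04, 0.0]]
last straight starts s 249.0 hd 136.2
scene 168 stop al pct [0.0685 0.0692 0.0715 0.0793 0.0814] la [-0.0155  0.014 ] z [0.062 0.115] hi 44 [0.07   0.074  0.0807]
  bar 0.0 72 [ 0.0008 -0.0034  0.1012]
  bar 0.03 74 [ 0.0008 -0.0269  0.1005]
  bar 0.09 88 [ 0.0009 -0.0062  0.1004]
side 79 stop al pct [0.0742 0.0757 0.0816 0.0835 0.0844] la [-0.0149  0.0139] z [0.067 0.115] hi 32 [0.0747 0.0789 0.0835]
  bar 0.0 41 [-0.001   0.0279  0.1011]
  bar 0.03 45 [-0.0008 -0.0104  0.1012]
  bar 0.09 65 [-0.0013  0.0215  0.1017]
```

Emit:
{"api": "move_arm", "payload": {
  "delta_rot": [
    [0, 0, -0.8],
    [0, 0, -1.4],
    [0, 0, -2.0],
    [0, 0, -2.4],
    [0, 0, -2.6],
    [0, 0, -2.6],
    [0, 0, -2.6],
    [0, 0, -2.6]
  ],
  "translation": [
    [0.17, 0, 0],
    [0.32, 0, 0],
    [0.48, -0.01, 0],
    [0.64, -0.02, 0],
    [0.8, -0.02, 0],
    [0.95, -0.03, 0],
    [1.11, -0.04, 0],
    [1.11, -0.04, 0]
  ],
  "hand": [30, 30, 30, 30, 30, 30, 30, 30]
}}

```text
t: 16.92
ee_pos: [0.6954, 0.1811, 0.1614]
ee_rot: [-1.174, -2.914, -0.0]
contact_force: [-0.0, -0.8, -1.3]
finger_gap: 0.389
grasp_force: 40.1
```

```bash
python3 nx.py 272
```

```text
t 16.92 s 256.0 hd 136.2 F(al,lat,up) [-0.5, 0.6, -1.3] err mm [-0.0, -0.0, -0.0] yawerr -0.08 tilt(tool xy deg) [-0.   -0.01] M(al,lat,up) [0.01, -0.05, -0.05] gap 0.389
delta_rot [[0, 0, -0.0], [0, 0, -0.0], [0, 0, -0.0], [0, 0, -0.0], [0, 0, -0.0], [0, 0, -0.0], [0, 0, -0.0], [0, 0, -0.0]]
translation [[0.23, -0.0, 0.0], [0.46, -0.0, 0.0], [0.69, -0.0, 0.0], [0.92, -0.0, 0.0], [1.14, -0.0, 0.0], [1.37, -0.0, 0.0], [1.6, -0.0, 0.0], [1.6, -0.0, 0.0]]
```

Emit:
{"api": "move_arm", "payload": {
  "delta_rot": [
    [0, 0, 0],
    [0, 0, 0],
    [0, 0, 0],
    [0, 0, 0],
    [0, 0, 0],
    [0, 0, 0],
    [0, 0, 0],
    [0, 0, 0]
  ],
  "translation": [
    [0.23, 0, 0],
    [0.46, 0, 0],
    [0.69, 0, 0],
    [0.92, 0, 0],
    [1.14, 0, 0],
    [1.37, 0, 0],
    [1.6, 0, 0],
    [1.6, 0, 0]
  ],
  "hand": [30, 30, 30, 30, 30, 30, 30, 30]
}}

```text
t: 17.58
ee_pos: [0.6837, 0.1924, 0.1614]
ee_rot: [-1.174, -2.914, -0.0]
contact_force: [-0.4, 0.4, -1.1]
finger_gap: 0.392
grasp_force: 40.1
```

```bash
python3 nx.py 287; python3 look.py mid
```

```text
t 17.58 s 272.0 hd 136.2 F(al,lat,up) [0.5, 0.0, -1.1] err mm [0.2, -0.0, -0.0] yawerr 0.01 tilt(tool xy deg) [-0.   -0.01] M(al,lat,up) [0.04, -0.06, -0.01] gap 0.392
delta_rot [[0, 0, -0.0], [0, 0, -0.0], [0, 0, -0.0], [0, 0, -0.0], [0, 0, -0.0], [0, 0, -0.0], [0, 0, -0.0], [0, 0, -0.0]]
translation [[0.2, -0.0, 0.0], [0.41, -0.0, 0.0], [0.63, -0.0, 0.0], [0.84, -0.0, 0.0], [1.05, -0.0, 0.0], [1.27, -0.0, 0.0], [1.48, -0.0, 0.0], [1.48, -0.0, 0.0]]
{'t': np.float64(17.5833), 'q': array([ 2.3920e-01,  4.3800e-01,  1.6455e+00,  2.0000e-04,  1.0582e+00,
       -5.6590e-01]), 'ee_pos': array([0.6837, 0.1924, 0.1614]), 'ee_rot': array([-1.1737, -2.9138, -0.    ]), 'contact_force': array([-0.3691,  0.3533, -1.1288]), 'moment': array([ 0.0139,  0.0706, -0.0132]), 'finger_gap': np.float64(0.3922), 'grasp_force': np.float64(40.0616)}
yaw 136.12 z [-0.  0. -1.]
scene [372 254]
side [235 205]
```

View pics/mid.png

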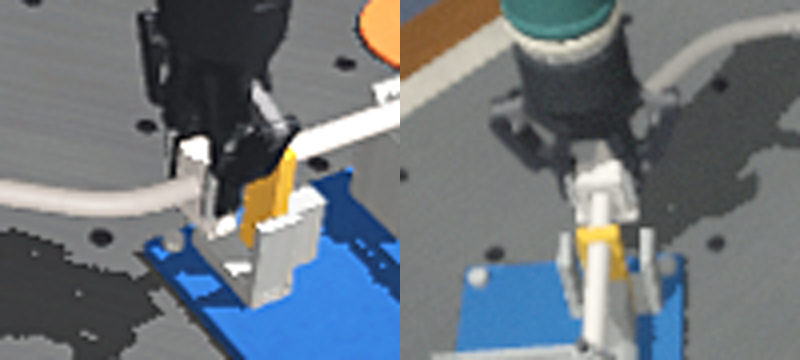

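The picture shows the lug upright on the bar at (195,180) in the left panel, with the brass stop at (272,195) and the cheeks ahead, all clear.

Emit:
{"api": "move_arm", "payload": {
  "delta_rot": [
    [0, 0, 0],
    [0, 0, 0],
    [0, 0, 0],
    [0, 0, 0],
    [0, 0, 0],
    [0, 0, 0],
    [0, 0, 0],
    [0, 0, 0]
  ],
  "translation": [
    [0.2, 0, 0],
    [0.41, 0, 0],
    [0.63, 0, 0],
    [0.84, 0, 0],
    [1.05, 0, 0],
    [1.27, 0, 0],
    [1.48, 0, 0],
    [1.48, 0, 0]
  ],
  "hand": [30, 30, 30, 30, 30, 30, 30, 30]
}}

```text
t: 18.35
ee_pos: [0.6731, 0.2026, 0.1614]
ee_rot: [-1.174, -2.914, -0.0]
contact_force: [-0.1, -0.9, -0.4]
finger_gap: 0.395
grasp_force: 40.1
```

```bash
python3 nx.py 299
```

```text
t 18.35 s 287.0 hd 136.2 F(al,lat,up) [-0.5, 0.7, -0.4] err mm [-0.1, 0.0, -0.1] yawerr -0.01 tilt(tool xy deg) [-0.01 -0.02] M(al,lat,up) [-0.04, 0.02, -0.0] gap 0.395
delta_rot [[0, 0, -0.0], [0, 0, -0.0], [0, 0, -0.0], [0, 0, -0.0], [0, 0, -0.0], [0, 0, -0.0], [0, 0, -0.0], [0, 0, -0.0]]
translation [[0.18, -0.0, 0.0], [0.35, -0.0, 0.0], [0.52, -0.0, 0.0], [0.69, -0.0, 0.0], [0.87, -0.0, 0.0], [1.04, -0.0, 0.0], [1.21, -0.0, 0.0], [1.21, -0.0, 0.0]]
```

Emit:
{"api": "move_arm", "payload": {
  "delta_rot": [
    [0, 0, 0],
    [0, 0, 0],
    [0, 0, 0],
    [0, 0, 0],
    [0, 0, 0],
    [0, 0, 0],
    [0, 0, 0],
    [0, 0, 0]
  ],
  "translation": [
    [0.18, 0, 0],
    [0.35, 0, 0],
    [0.52, 0, 0],
    [0.69, 0, 0],
    [0.87, 0, 0],
    [1.04, 0, 0],
    [1.21, 0, 0],
    [1.21, 0, 0]
  ],
  "hand": [30, 30, 30, 30, 30, 30, 30, 30]
}}

```text
t: 19.02
ee_pos: [0.6644, 0.2109, 0.1614]
ee_rot: [-1.174, -2.914, 0.0]
contact_force: [1.3, -0.3, -1.0]
finger_gap: 0.393
grasp_force: 40.1
```

```bash
python3 nx.py 304
```

```text
t 19.02 s 299.0 hd 136.2 F(al,lat,up) [-1.1, -0.7, -1.0] err mm [-0.1, 0.0, -0.1] yawerr -0.00 tilt(tool xy deg) [-0.01 -0.01] M(al,lat,up) [0.03, 0.02, -0.02] gap 0.393
delta_rot [[0, 0, -0.0], [0, 0, -0.0], [0, 0, -0.0], [0, 0, -0.0], [0, 0, -0.0], [0, 0, -0.0], [0, 0, -0.0], [0, 0, -0.0]]
translation [[0.08, -0.0, 0.0], [0.16, -0.0, 0.0], [0.23, -0.0, 0.0], [0.3, -0.0, 0.0], [0.37, -0.0, 0.0], [0.44, -0.0, 0.0], [0.51, -0.0, 0.0], [0.51, -0.0, 0.0]]
```

Emit:
{"api": "move_arm", "payload": {
  "delta_rot": [
    [0, 0, 0],
    [0, 0, 0],
    [0, 0, 0],
    [0, 0, 0],
    [0, 0, 0],
    [0, 0, 0],
    [0, 0, 0],
    [0, 0, 0]
  ],
  "translation": [
    [0.08, 0, 0],
    [0.16, 0, 0],
    [0.23, 0, 0],
    [0.3, 0, 0],
    [0.37, 0, 0],
    [0.44, 0, 0],
    [0.51, 0, 0],
    [0.51, 0, 0]
  ],
  "hand": [30, 30, 30, 30, 30, 30, 30, 30]
}}

```text
t: 19.68
ee_pos: [0.6609, 0.2142, 0.1614]
ee_rot: [-1.174, -2.914, 0.0]
contact_force: [-0.7, -1.4, -0.4]
finger_gap: 0.393
grasp_force: 40.1
```

```bash
python3 nx.py 306
```

```text
t 19.68 s 304.0 hd 136.2 F(al,lat,up) [-0.5, 1.5, -0.4] err mm [-0.2, -0.0, -0.1] yawerr -0.01 tilt(tool xy deg) [-0. -0.] M(al,lat,up) [-0.02, -0.03, 0.02] gap 0.393
delta_rot [[0, 0, -0.0], [0, 0, -0.0], [0, 0, -0.0], [0, 0, -0.0], [0, 0, -0.0], [0, 0, -0.0], [0, 0, -0.0], [0, 0, -0.0]]
translation [[0.05, -0.0, 0.0], [0.08, -0.0, 0.0], [0.11, -0.0, 0.0], [0.14, -0.0, 0.0], [0.17, -0.0, 0.0], [0.2, -0.0, 0.0], [0.22, -0.0, 0.0], [0.22, -0.0, 0.0]]
```

Still free. From here I creep in about 1.5 mm per call.

Emit:
{"api": "move_arm", "payload": {
  "delta_rot": [
    [0, 0, 0],
    [0, 0, 0],
    [0, 0, 0],
    [0, 0, 0],
    [0, 0, 0],
    [0, 0, 0],
    [0, 0, 0],
    [0, 0, 0]
  ],
  "translation": [
    [0.03, 0, 0],
    [0.06, 0, 0],
    [0.1, 0, 0],
    [0.13, 0, 0],
    [0.16, 0, 0],
    [0.2, 0, 0],
    [0.22, 0, 0],
    [0.22, 0, 0]
  ],
  "hand": [30, 30, 30, 30, 30, 30, 30, 30]
}}

```text
t: 20.35
ee_pos: [0.6594, 0.2157, 0.1614]
ee_rot: [-1.174, -2.914, 0.0]
contact_force: [-0.3, -0.8, -0.7]
finger_gap: 0.389
grasp_force: 40.1
```

```bash
python3 nx.py 307.5
```

```text
t 20.35 s 306.0 hd 136.2 F(al,lat,up) [-0.4, 0.8, -0.7] err mm [-0.1, -0.0, -0.0] yawerr -0.00 tilt(tool xy deg) [-0. -0.] M(al,lat,up) [-0.03, 0.0, -0.02] gap 0.389
delta_rot [[0, 0, -0.0], [0, 0, -0.0], [0, 0, -0.0], [0, 0, -0.0], [0, 0, -0.0], [0, 0, -0.0], [0, 0, -0.0], [0, 0, -0.0]]
translation [[0.04, -0.0, 0.0], [0.06, -0.0, 0.0], [0.08, -0.0, 0.0], [0.1, -0.0, 0.0], [0.12, -0.0, 0.0], [0.14, -0.0, 0.0], [0.16, -0.0, 0.0], [0.16, -0.0, 0.0]]
```

Emit:
{"api": "move_arm", "payload": {
  "delta_rot": [
    [0, 0, 0],
    [0, 0, 0],
    [0, 0, 0],
    [0, 0, 0],
    [0, 0, 0],
    [0, 0, 0],
    [0, 0, 0],
    [0, 0, 0]
  ],
  "translation": [
    [0.02, 0, 0],
    [0.04, 0, 0],
    [0.07, 0, 0],
    [0.09, 0, 0],
    [0.12, 0, 0],
    [0.14, 0, 0],
    [0.16, 0, 0],
    [0.16, 0, 0]
  ],
  "hand": [30, 30, 30, 30, 30, 30, 30, 30]
}}

```text
t: 21.02
ee_pos: [0.6589, 0.2162, 0.1614]
ee_rot: [1.174, 2.912, -0.0]
contact_force: [2.8, -3.4, -2.1]
finger_gap: 0.391
grasp_force: 40.0
```

```bash
python3 nx.py 308.5
```

```text
t 21.02 s 307.5 hd 136.2 F(al,lat,up) [-4.4, 0.6, -2.1] err mm [-0.9, 0.0, -0.0] yawerr -0.01 tilt(tool xy deg) [0.02 0.09] M(al,lat,up) [0.0, 0.85, 0.03] gap 0.391
delta_rot [[0, 0, -0.0], [0, 0, -0.0], [0, 0, -0.0], [0, 0, -0.0], [0, 0, -0.0], [0, 0, -0.0], [0, 0, -0.0], [0, 0, -0.0]]
translation [[0.02, -0.0, 0.0], [0.03, -0.0, 0.0], [0.05, -0.0, 0.0], [0.06, -0.0, 0.0], [0.08, -0.0, 0.0], [0.09, -0.0, 0.0], [0.1, -0.0, 0.0], [0.1, -0.0, 0.0]]
```

Contact at −4.4 N is a gentle touch, where the stop is expected. I ease the push and lower the lug onto the bar.

Emit:
{"api": "move_arm", "payload": {
  "delta_rot": [
    [0, 0, 0],
    [0, 0, 0],
    [0, 0, 0],
    [0, 0, 0],
    [0, 0, 0],
    [0, 0, 0],
    [0, 0, 0],
    [0, 0, 0]
  ],
  "translation": [
    [-0.02, 0, 0],
    [-0.04, 0, 0.02],
    [-0.04, 0, 0.04],
    [-0.04, 0, 0.06],
    [-0.04, 0, 0.08],
    [-0.04, 0, 0.1],
    [-0.04, 0, 0.1],
    [-0.04, 0, 0.1]
  ],
  "hand": [30, 30, 30, 30, 30, 30, 30, 30]
}}

```text
t: 21.68
ee_pos: [0.659, 0.2162, 0.1613]
ee_rot: [1.174, 2.913, 0.0]
contact_force: [2.5, -5.0, 1.6]
finger_gap: 0.389
grasp_force: 40.4
```

```bash
python3 look.py home1
```

```text
{'t': np.float64(21.6833), 'q': array([ 2.8130e-01,  4.0920e-01,  1.6869e+00, -7.0000e-04,  1.0446e+00,
       -5.2290e-01]), 'ee_pos': array([0.659 , 0.2162, 0.1613]), 'ee_rot': array([1.1739e+00, 2.9128e+00, 1.0000e-04]), 'contact_force': array([ 2.4619, -5.0302,  1.5562]), 'moment': array([-0.6714, -0.3097,  0.0316]), 'finger_gap': np.float64(0.389), 'grasp_force': np.float64(40.3941)}
yaw 136.1 z [ 0.001 -0.    -1.   ]
scene [383 250]
side [234 214]
```

View pics/home1.png

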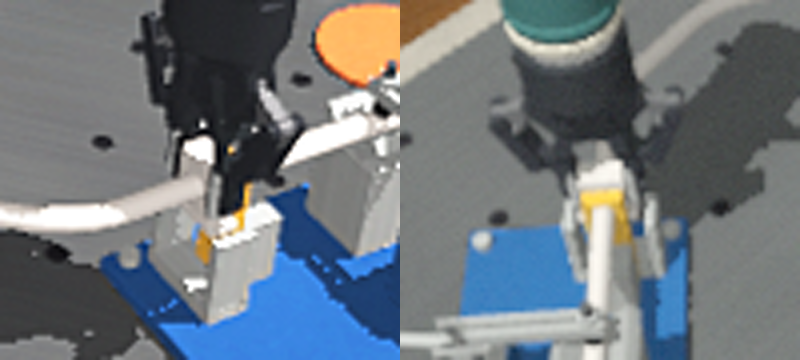

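```bash
cat > chk.py <<'E'
from barfit import *
import sys
q=np.load("p.npy");C=center(np.r_[q[:7],.14]);h=C[-1,2];A=np.array([np.cos(h),np.sin(h)]);N=np.array([-A[1],A[0]]);b=C[240,:2]
s=bot.sense();print("TCP al",((s["ee_pos"][:2]-b)@A).round(4),"la",((s["ee_pos"][:2]-b)@N).round(4))
for n in("scene","side"):
    z=np.load(n+"1.npz");p=z["p"].astype(int);P=z["P"]; sat=p.max(-1)-p.min(-1)
    al=(P[...,:2]-b)@A;la=(P[...,:2]-b)@N;Z=P[...,2]
    y=(p[...,0]-p[...,2]>70)&(np.abs(la)<.02)&(Z>.05)&(Z<.16)&(al>0)&(al<.15)
    print(n,"stop",y.sum(),"al",np.percentile(al[y],[2,10,50,90,98]).round(4))
    w=(sat<35)&(p.max(-1)>110)&(np.abs(la)<.019)&(al>.035)&(al<.085)
    for nm,k in(("upper",w&(Z>.112)&(Z<.128)),("lowerface",w&(Z>.078)&(Z<.09)),("foot",w&(Z>.068)&(Z<.079))):
        if k.sum()>4: print("  ",nm,k.sum(),"al",np.percentile(al[k],[3,25,50,75,97]).round(4),"la",np.percentile(la[k],[3,97]).round(4),"z",np.percentile(Z[k],[5,50,95]).round(4))
E
python3 chk.py
```

```text
TCP al 0.0574 la -0.0002
scene stop 21 al [0.0604 0.0761 0.0791 0.082  0.0974]
   upper 61 al [0.0475 0.0496 0.0523 0.0582 0.0646] la [-0.0106  0.0174] z [0.113  0.1196 0.1222]
   lowerface 34 al [0.0487 0.0497 0.0507 0.0572 0.0666] la [-0.0179  0.0058] z [0.0782 0.0814 0.0875]
   foot 12 al [0.048  0.0498 0.05   0.0505 0.0612] la [-0.0177  0.0111] z [0.0736 0.0778 0.0782]
side stop 84 al [0.0733 0.0751 0.0815 0.084  0.0851]
   upper 85 al [0.0511 0.0583 0.0653 0.0699 0.0728] la [-0.0169  0.0159] z [0.1153 0.1202 0.1237]
   lowerface 8 al [0.0616 0.0643 0.0648 0.0701 0.0725] la [0.0157 0.0186] z [0.0798 0.0829 0.0862]
```

Depth puts the lug's trailing face at 49.7 mm and the stop face at about 69.5 mm, so it is home. I relieve the push before letting go.

Emit:
{"api": "move_arm", "payload": {
  "delta_rot": [
    [0, 0, 0],
    [0, 0, 0],
    [0, 0, 0],
    [0, 0, 0],
    [0, 0, 0],
    [0, 0, 0],
    [0, 0, 0],
    [0, 0, 0]
  ],
  "translation": [
    [-0.02, 0, 0],
    [-0.04, 0, 0],
    [-0.04, 0, 0],
    [-0.04, 0, 0],
    [-0.04, 0, 0],
    [-0.04, 0, 0],
    [-0.04, 0, 0],
    [-0.04, 0, 0]
  ],
  "hand": [30, 30, 30, 30, 30, 30, 30, 30]
}}

```text
t: 22.45
ee_pos: [0.6592, 0.2163, 0.1607]
ee_rot: [1.174, 2.913, 0.001]
contact_force: [3.1, -3.8, 2.6]
finger_gap: 0.392
grasp_force: 40.4
```

```bash
python3 -c "
from h import *
s=st();A=np.array([-.7218,.6921,0]);print(s['contact_force']@A)"; python3 chk.py|head -1
```

```text
{'t': np.float64(22.45), 'q': array([ 0.2812,  0.4102,  1.6867,  0.    ,  1.0438, -0.5233]), 'ee_pos': array([0.6592, 0.2163, 0.1607]), 'ee_rot': array([1.1741e+00, 2.9132e+00, 9.0000e-04]), 'contact_force': array([ 3.0599, -3.7542,  2.5811]), 'moment': array([-0.4667, -0.3966,  0.0334]), 'finger_gap': np.float64(0.3924), 'grasp_force': np.float64(40.3827)}
-4.806875567176829
TCP al 0.0574 la -0.0004
```

Emit:
{"api": "move_arm", "payload": {
  "delta_rot": [
    [0, 0, 0],
    [0, 0, 0],
    [0, 0, 0],
    [0, 0, 0],
    [0, 0, 0],
    [0, 0, 0],
    [0, 0, 0],
    [0, 0, 0]
  ],
  "translation": [
    [-0.02, 0, 0],
    [-0.04, 0, 0],
    [-0.05, 0, 0],
    [-0.05, 0, 0],
    [-0.05, 0, 0],
    [-0.05, 0, 0],
    [-0.05, 0, 0],
    [-0.05, 0, 0]
  ],
  "hand": [30, 30, 30, 30, 30, 30, 30, 30]
}}

```text
t: 23.12
ee_pos: [0.659, 0.2161, 0.1601]
ee_rot: [-1.174, -2.913, -0.0]
contact_force: [3.1, -0.1, -0.4]
finger_gap: 0.39
grasp_force: 40.2
```

```bash
python3 -c "
from h import *
s=st();A=np.array([-.7218,.6921,0]);print(s['contact_force']@A)"; python3 chk.py|head -1
```

```text
{'t': np.float64(23.1167), 'q': array([ 2.8080e-01,  4.1100e-01,  1.6869e+00,  4.0000e-04,  1.0442e+00,
       -5.2400e-01]), 'ee_pos': array([0.659 , 0.2161, 0.1601]), 'ee_rot': array([-1.1742, -2.9133, -0.    ]), 'contact_force': array([ 3.0791, -0.1433, -0.3763]), 'moment': array([-0.109 , -0.4631, -0.0047]), 'finger_gap': np.float64(0.3905), 'grasp_force': np.float64(40.1955)}
-2.3216665229885716
TCP al 0.0574 la -0.0001
```

Emit:
{"api": "move_arm", "payload": {
  "delta_rot": [
    [0, 0, 0],
    [0, 0, 0],
    [0, 0, 0],
    [0, 0, 0],
    [0, 0, 0],
    [0, 0, 0],
    [0, 0, 0],
    [0, 0, 0]
  ],
  "translation": [
    [0, 0.03, 0],
    [0, 0.03, 0],
    [0, 0.03, 0],
    [0, 0.03, 0],
    [0, 0.03, 0],
    [0, 0.03, 0],
    [0, 0.03, 0],
    [0, 0.03, 0]
  ],
  "hand": [38, 39, 41, 44, 48, 52, 55, 55],
  "grip_force": 20
}}

```text
t: 23.78
ee_pos: [0.6593, 0.2162, 0.1603]
ee_rot: [-1.174, -2.914, 0.0]
contact_force: [-0.1, -0.1, -0.1]
finger_gap: 0.552
grasp_force: 0.0
```

```bash
python3 look.py rel; python3 chk.py
```

```text
{'t': np.float64(23.7833), 'q': array([ 2.8090e-01,  4.1120e-01,  1.6861e+00,  1.0000e-04,  1.0447e+00,
       -5.2380e-01]), 'ee_pos': array([0.6593, 0.2162, 0.1603]), 'ee_rot': array([-1.1741e+00, -2.9135e+00,  2.0000e-04]), 'contact_force': array([-0.1348, -0.0952, -0.0941]), 'moment': array([-0.0041,  0.0464, -0.0066]), 'finger_gap': np.float64(0.552), 'grasp_force': np.float64(0.0)}
yaw 136.1 z [-0.  0. -1.]
scene [383 250]
side [234 214]
TCP al 0.0571 la -0.0004
scene stop 7 al [0.0535 0.0655 0.0783 0.0803 0.0803]
   upper 65 al [0.0491 0.0499 0.0529 0.0602 0.0679] la [-0.0144  0.0166] z [0.1138 0.1177 0.1204]
   lowerface 28 al [0.0484 0.0491 0.0503 0.0516 0.0547] la [-0.0173  0.0044] z [0.0786 0.0824 0.0895]
   foot 18 al [0.0493 0.0502 0.0509 0.0513 0.0664] la [-0.0184  0.0124] z [0.0724 0.0763 0.0785]
side stop 85 al [0.0731 0.0751 0.0815 0.0841 0.0852]
   upper 78 al [0.0508 0.0574 0.0627 0.0688 0.0719] la [-0.0172  0.0145] z [0.1148 0.1187 0.1208]
   lowerface 11 al [0.0536 0.0584 0.0628 0.0682 0.0719] la [0.0154 0.0184] z [0.0791 0.0813 0.0878]
```

View pics/rel.png

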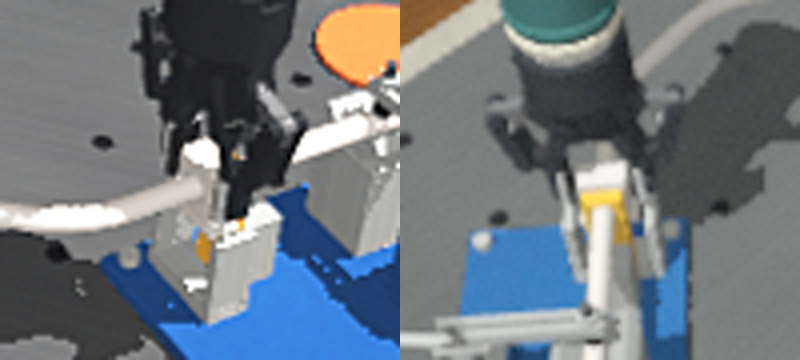

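The picture shows the fingers open and the lug upright against the stop at (200,180) in the left panel and (600,180) in the right. I retreat straight up.

Emit:
{"api": "move_arm", "payload": {
  "delta_rot": [
    [0, 0, 0],
    [0, 0, 0],
    [0, 0, 0],
    [0, 0, 0],
    [0, 0, 0],
    [0, 0, 0],
    [0, 0, 0],
    [0, 0, 0]
  ],
  "translation": [
    [0, 0, -0.5],
    [0, 0, -1.5],
    [0, 0, -3],
    [0, 0, -5.5],
    [0, 0, -8.5],
    [0, 0, -11.5],
    [0, 0, -14],
    [0, 0, -14]
  ],
  "hand": [55, 55, 55, 55, 55, 55, 55, 55]
}}

```text
t: 24.55
ee_pos: [0.6626, 0.217, 0.3109]
ee_rot: [1.17, 2.903, 0.014]
contact_force: [0.2, -0.0, 1.6]
finger_gap: 0.546
grasp_force: 0.0
```

```bash
python3 - <<'E'
from h import *
st(); ims=[]
for n,(u,v) in(("scene",(383,250)),("side",(234,214))):
    p,d,P=cloud(n); np.savez(f"{n}1.npz",p=p,P=P)
    ims.append(cv2.resize(p[v-35:v+40,u-45:u+45,::-1],(400,333),interpolation=cv2.INTER_CUBIC))
cv2.imwrite("pics/fin.png",np.hstack(ims))
E
python3 chk.py
```

```text
{'t': np.float64(24.55), 'q': array([ 0.2808,  0.2941,  1.553 ,  0.    ,  1.2799, -0.5238]), 'ee_pos': array([0.6626, 0.217 , 0.3109]), 'ee_rot': array([1.1701, 2.9031, 0.0141]), 'contact_force': array([ 0.2092, -0.0308,  1.5736]), 'moment': array([ 0.0018, -0.0107,  0.0329]), 'finger_gap': np.float64(0.5464), 'grasp_force': np.float64(0.0)}
TCP al 0.0565 la -0.0015
scene stop 60 al [0.0713 0.0733 0.0782 0.0812 0.0823]
   upper 105 al [0.0487 0.0515 0.0584 0.064  0.0696] la [-0.0168  0.0165] z [0.1135 0.1175 0.1198]
   lowerface 46 al [0.0478 0.0496 0.052  0.0598 0.0665] la [-0.0178  0.0033] z [0.0789 0.0836 0.0893]
   foot 19 al [0.0484 0.0504 0.0512 0.0533 0.0734] la [-0.0184  0.0114] z [0.0733 0.0769 0.0788]
side stop 85 al [0.0723 0.0747 0.0815 0.0836 0.0846]
   upper 79 al [0.0508 0.0572 0.063  0.0691 0.0718] la [-0.0171  0.0147] z [0.114  0.1187 0.1209]
   lowerface 11 al [0.0537 0.0588 0.0638 0.0681 0.0729] la [0.0157 0.0183] z [0.0799 0.0847 0.0872]
```

View pics/fin.png

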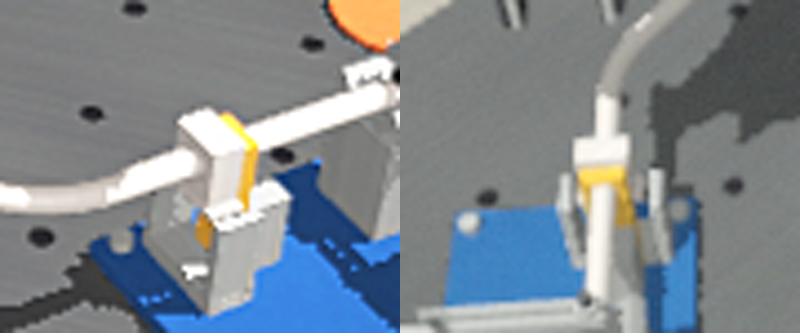

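The final picture shows the lug flush on the brass stop at (225,160), upright and square, with its foot between the cheeks and the gripper clear.

```bash
python3 -c "
from rig import finish_job
print(finish_job())"
```

```text
the job is handed in; nothing more can be done
None
```

The aluminium lug is on the bar, round both bends and home against the brass stop: square, foot down between the cheeks and let go. Wrist force readings along the bar stayed under about 7 N. The job was handed in at about 25 s, with no verdict returned.

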